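# Make up two glassware sets for the practical

## Task

Make up the two glassware sets for the afternoon's practical. The extraction set, in the long three-bay tray, gets the large round-bottomed flask on the dimpled seat, the amber bottle upright in the middle bay and the centrifuge tube upright in the bay at the other end; the reflux set, in the short two-bay tray, gets the small round-bottomed flask on the dimpled seat and the stoppered conical flask upright in the flat bay. The round-bottomed flasks are thin glass, so set them down gently with their necks upright, and leave the open conical flask and the beaker standing where they are.

Things in the scene. Friction and masses are not known exactly. Their poses are not given: they have to be found in the camera images.
- large_flask: Larger of two clear round-bottomed glass flasks: ball 64 mm across, straight neck 22 mm in diameter from 62 to 106 mm (its top) above the origin; grasp it there. Origin: lowest point of the ball; z up the neck. Starts on a cork ring (76 mm across, 20 mm high), its origin 11 mm above the bench. About 65 g, bottom-heavy: it rights itself on a ring or seat.
- small_flask: Smaller of two clear round-bottomed glass flasks: ball 42 mm across, straight neck 18 mm in diameter from 39 to 80 mm (its top) above the origin; grasp it there. Origin: lowest point of the ball; z up the neck. Starts on a cork ring (56 mm across, 18 mm high), its origin 13 mm above the bench. About 35 g, bottom-heavy: it rights itself on a ring or seat.
- amber_bottle: Brown glass bottle with a black screw cap, standing on the bench: body 46 mm in diameter up to 62 mm, then a sloping shoulder; cap 31 mm in diameter from 77 to 100 mm above the origin. About 140 g. Origin: centre of the underside; z up. Can be held by its cap.
- centrifuge_tube: Frosted plastic self-standing centrifuge tube with a flat foot, standing on the bench: 29 mm in diameter, with a ribbed white screw cap 35 mm in diameter from 95 to 115 mm above the origin. About 40 g. Origin: centre of the underside; z up. Can be held by its cap.
- stoppered_flask: Conical glass flask closed with a cream silicone stopper, standing on the bench: base 64 mm in diameter, tapering to a straight neck, 28 mm in diameter, that begins 70 mm above the origin; the fixed stopper, also 28 mm, goes from 100 to 112 mm. About 85 g. Origin: centre of the underside; z up. Can be held by neck and stopper.
- long_tray: Off-white tray, fixed, 250 (x) by 110 mm (y), three bays along x; walls 20 mm high, dividers 14. Origin: centre of underside. +x bay, centre x=+76 mm: grey round seat 76 mm across, rim 16 mm up, dimple opening 44; the large flask seated there has its origin 7 mm above the tray's. Middle bay: flat, centre x=-12 mm, 78 x 104 inside. -x end bay: flat, centre x=-88 mm, 68 x 104. Flat floors 4 mm up.
- short_tray: Off-white tray, fixed, 183 (x) by 110 mm (y), two bays along x; walls 20 mm high, divider 14. Origin: centre of underside, z up. +x bay, centre x=+49.5 mm: grey round seat 60 mm across, rim 12 mm up, dimple opening 28; the small flask seated there has its origin 7 mm above the tray's. -x bay: flat, centre x=-40.5 mm, 96 (x) by 104 mm (y) inside, floor 4 mm up.
- open_flask: Bystander: a conical glass flask like the stoppered one (base 64 mm, neck 28 mm) but open, without stopper, 100 mm tall. Stays where it stands. Origin: centre of the underside; z up.
- beaker: Bystander: an open glass beaker, 50 mm in diameter and 70 mm tall. Stays where it stands. Origin: centre of the underside; z up. (An unlisted empty cork ring, 68 mm across and 20 mm high, lies among the stock too.)
There are look-alikes about, which are no part of the job. Leave any purple look-alike of the stoppered_flask alone.

How it is judged:
At the end, for the whole second after the job is handed in: Both round flasks sit in their own tray's dimple (within 10 mm, down within 4 mm, neck within 0.2 rad of vertical); bottle, tube and stoppered flask stand on the floor anywhere inside their bays, within 0.1 rad of upright; all released and at rest (x of large_flask in the frame of long_tray between 0.066 and 0.086 m and y of large_flask in the frame of long_tray between -0.01 and 0.01 m and z of large_flask in the frame of long_tray between 0.0032 and 0.0112 m and angle between each of large_flask, small_flask's own z axis and vertical below 0.2 rad and linear speed of each of large_flask, amber_bottle, centrifuge_tube, small_flask, stoppered_flask below 0.02 m/s and angular speed of each of large_flask, amber_bottle, centrifuge_tube, small_flask, stoppered_flask below 0.3 rad/s and x of amber_bottle in the frame of long_tray between -0.029 and 0.005 m and y of amber_bottle in the frame of long_tray between -0.03 and 0.03 m and z of amber_bottle in the frame of long_tray between 0.001 and 0.007 m and angle between each of amber_bottle, centrifuge_tube, stoppered_flask's own z axis and vertical below 0.1 rad and x of centrifuge_tube in the frame of long_tray between -0.108 and -0.068 m and y of centrifuge_tube in the frame of long_tray between -0.038 and 0.038 m and z of centrifuge_tube in the frame of long_tray between 0.001 and 0.007 m and x of small_flask in the frame of short_tray between 0.0395 and 0.0595 m and y of small_flask in the frame of short_tray between -0.01 and 0.01 m and z of small_flask in the frame of short_tray between 0.0027 and 0.0107 m and x of stoppered_flask in the frame of short_tray between -0.0575 and -0.0235 m and y of stoppered_flask in the frame of short_tray between -0.021 and 0.021 m and z of stoppered_flask in the frame of short_tray between 0.001 and 0.007 m); the robot touches nothing.
It fails at once if a round-bottomed flask was set down hard (more than 20 N against a tray) (contact force between any of large_flask, small_flask and long_tray above 20 N or contact force between any of large_flask, small_flask and short_tray above 20 N).
It fails at once if a round-bottomed flask was let fall (moving at over 0.55 m/s out of the fingers, a drop of some 15 mm) ((contact force between large_flask and the fingers below 0.02 N and linear speed of large_flask above 0.55 m/s) or (contact force between small_flask and the fingers below 0.02 N and linear speed of small_flask above 0.55 m/s)).
It fails at once if the open conical flask or the beaker was moved by more than 25 mm or knocked over (distance of any of open_flask, beaker from where it was at the start of the episode above 0.025 m or angle between any of open_flask, beaker's own z axis and vertical above 0.5 rad).
It also fails if it takes over 144 s, if anything falls off the work surface, if the arm or the gripper's body presses on something with over 40 N, if the wrist force passes 120 N, or if a joint passes its speed limit or range.

## Robot

A 7-joint arm with a two-finger parallel gripper is mounted at the origin on the work surface. World frame = base frame: x ahead of the robot, y to its left, z up, the work surface at z = 0. Lengths are in m, angles in rad, forces in N, time in s.
With the tool pointing down it reaches from about 0.4 to 0.85 m from the base axis. Payload 10.4 kg.
Tool frame: the origin (TCP) lies between the finger pads; the fingertips stand 19 mm ahead of it and the grasp point (between the pads) is the TCP (manip.tip_reach is the z of the fingertips in the tool frame, in m); z points along the fingers, y is the direction in which the jaws open and shut (so a half turn about z gives the same grasp; the last joint's range is limited). The gripper opens to 85 mm and grips with 20 to 120 N. Pads are 22 mm wide; open, the fingers measure 114 mm over their backs; the gripper's body (76 mm by 85 mm) begins 54 mm behind the grasp point. The pads swing forward as they close: fully open they stand 13 mm farther back than shut.
Start: joints at [1.146, 0.332, -0.065, 1.46, 0.022, 1.35, -0.088], TCP at [0.244, -0.575, 0.25] pointing down, gripper open.
Joint ranges: [-2.6, 2.6], [-0.5, 2.12], [-1.47, 1.34], [0.16, 2.42], [-1.27, 4.41], [0.06, 2.06], [-2.6, 2.6]. Speed limits (rad/s): [2.22, 2.22, 2.79, 2.79, 3.14, 3.14, 3.14].

## Interface

Orientations are given as a unit quaternion [x, y, z, w].
In Python, from workcell import sensors, cams, manip gives the robot as it stands.
- The arm moves only by the shell command python3 -m jog 'ROWS' [FORCE]. ROWS is JSON, a list of rows, each a list of 3 entries, a list of its own where there are three numbers: the shift along the world's x, y, z in m, then the turn, a rotation vector about the world's x, y, z in rad, then the opening in per cent of the stroke, from 0 (shut) to 100 (fully open). In form: [[[dx, dy, dz], [wx, wy, wz], grip], ...]. A call has 1 to 5 rows; each row shifts and turns the pose as measured when the row begins; what a row does not reach is not made up. A row lasts 1/8 s, in which the tool goes at most 62.5 mm and 10.7 degrees, less where a joint would pass 70% of its speed; a pose out of reach is approached as far as the arm can. A call with a gripper value outside its range is refused whole. The fingers move at their own pace and stop on an object; FORCE is the grip in N (left out, the last holds). Time passes only in rows, so rows that do not move let the fingers close. It gives the time, the measured TCP pose, the force and the opening at its end, in the units of the state.
- sensors.get_obs(): the state, without advancing time (a new reading comes with each control period).
- cams.camera(name): name is "scene" or "top"; returns (picture, depth): 400x640x3 uint8, red, green, blue; 400x640 float32, m along the optical axis (not along the pixel's ray), 0 where there is no reading.
- cams.camera_model(name): a dict with "intrinsics" (3x3 intrinsics, pixels), "view" (4x4, takes a point from world to camera coordinates). Camera axes: x right, y down, z forward; pixel columns grow to the right and rows downward; lengths in m; the calibration is good to about 2 mm. A picture is of the moment at which its call begins. camera_model takes no time and is no camera call.
- manip.hand_in(): hands the job in, once; it reports no verdict.
The state is a dict: "clock": time; "joint_pos": joint angles; "joint_velocities": joint speeds; "tau": joint torques, N m; "position": TCP position; "ee_rot": TCP orientation; "ft_force": force on the tool from outside, world axes, zero at the start; "torque": the same for the moment, N m; "grip_width": opening from 0.0 (shut) to 1.0 (fully open).
Only numpy, scipy, OpenCV 4.12 (cv2) and the standard library are available. Lean on these libraries where they do the work, as an engineer would, in place of code of your own. Each camera call takes 0.05 s, during which the arm holds its last target.

## Working session

There is one attempt and no reset: what is moved stays moved. The work goes in short steps, Python scripts to look and compute and a shell command to move; the robot and the scene stay as the last step left them, time stands still between calls to the robot, and variables do not carry over. Pictures are saved under pics/ and viewed, and the job is handed in when it is done.

```bash
ls && mkdir -p pics
python3 - <<'E'
from workcell import sensors,cams,manip
import cv2,numpy as np
print(sensors.get_obs()); print(manip.tip_reach)
for n in("scene","top"):
    p,d=cams.camera(n); cv2.imwrite(f"pics/{n}0.png",p[:,:,::-1]); np.savez(f"pics/{n}0.npz",p=p,d=d)
    m=cams.camera_model(n); print(n,m)
E
```

```text
pics
{'clock': 0.0, 'joint_pos': array([ 1.14642931,  0.33287255, -0.06468076,  1.46096237,  0.02159033,
        1.34989803, -0.0885089 ]), 'joint_velocities': array([-6.75809159e-04, -4.35873880e-04,  9.27574528e-05,  2.73226317e-05,
        1.05088964e-03,  6.62462274e-04, -7.86947529e-04]), 'tau': array([-1.14088496e-03, -6.25450730e+01,  4.89747268e-02, -3.91610491e+01,
        1.63398689e-02,  9.81626072e-03,  1.19381657e-06]), 'position': array([ 0.24425154, -0.57490845,  0.24950539]), 'ee_rot': array([ 9.79891189e-01,  1.99531290e-01, -1.75789681e-04, -7.00955971e-04]), 'ft_force': array([-0.01940514, -0.73964665, -0.72090707]), 'torque': array([-0.00559813, -0.00079636, -0.01481722]), 'grip_width': 0.9996609040033354}
0.019
scene {'intrinsics': array([[380.93673911,   0.        , 317.80877381],
       [  0.        , 380.93673911, 201.51022557],
       [  0.        ,   0.        ,   1.        ]]), 'view': array([[-0.17246003,  0.98498036, -0.00843937,  0.05724918],
       [ 0.83302317,  0.14127084, -0.53489713, -0.46631372],
       [-0.52567093, -0.09927857, -0.84487504,  1.2018538 ],
       [ 0.        ,  0.        ,  0.        ,  1.        ]])}
top {'intrinsics': array([[505.13804614,   0.        , 321.74478447],
       [  0.        , 505.13804614, 202.62806881],
       [  0.        ,   0.        ,   1.        ]]), 'view': array([[ 0.05458945, -0.99848972,  0.00618708, -0.00168737],
       [-0.97275052, -0.05457854, -0.22533886,  0.5882588 ],
       [ 0.22533622,  0.00628264, -0.97426081,  1.31283982],
       [ 0.        ,  0.        ,  0.        ,  1.        ]])}
```

View pics/scene0.png

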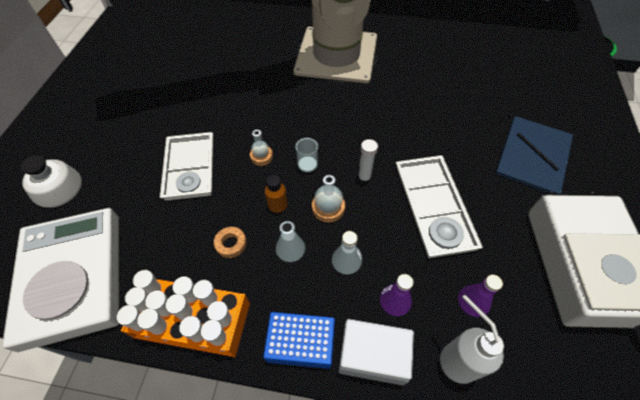

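View pics/top0.png

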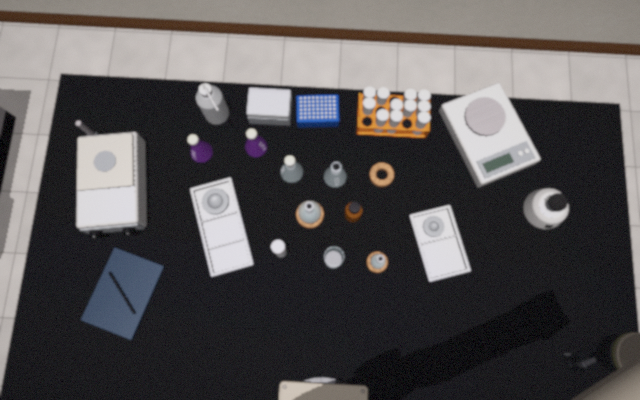

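```bash
cat > h.py <<'E'
import numpy as np,cv2
from workcell import sensors,cams,manip
def ray(n,u,v):
    m=cams.camera_model(n);K=m["intrinsics"];V=m["view"];R=V[:3,:3];t=V[:3,3]
    return -R.T@t, R.T@np.linalg.inv(K)@np.array([u,v,1.])
def onz(n,u,v,z):
    c,d=ray(n,u,v); return c+d*(z-c[2])/d[2]
def proj(n,P):
    m=cams.camera_model(n);q=m["view"][:3,:3]@np.asarray(P)+m["view"][:3,3];q=m["intrinsics"]@q;return q[:2]/q[2]
def tri(u1,v1,u2,v2): # scene, top
    A=[];b=[]
    for n,u,v in(("scene",u1,v1),("top",u2,v2)):
        c,d=ray(n,u,v);d/=np.linalg.norm(d);M=np.eye(3)-np.outer(d,d);A.append(M);b.append(M@c)
    return np.linalg.lstsq(np.vstack(A),np.hstack(b),rcond=None)[0]
def crop(n,p,u0,v0,u1,v1,s,fn):
    c=cv2.resize(p[v0:v1,u0:u1],None,fx=s,fy=s,interpolation=cv2.INTER_CUBIC)[:,:,::-1].copy()
    for u in range((u0+19)//20*20,u1,20):
        cv2.line(c,((u-u0)*s,0),((u-u0)*s,6),(0,255,0),1);cv2.putText(c,str(u),((u-u0)*s,16),0,.35,(0,255,0),1)
    for v in range((v0+19)//20*20,v1,20):
        cv2.line(c,(0,(v-v0)*s),(6,(v-v0)*s),(0,255,0),1);cv2.putText(c,str(v),(8,(v-v0)*s+4),0,.35,(0,255,0),1)
    cv2.imwrite(fn,c)
E
python3 - <<'E'
from h import *
p=np.load("pics/top0.npz")["p"];crop("top",p,180,120,480,290,2,"pics/t1.png") if 0 else None
crop("top",p,260,140,400,280,4,"pics/t1.png")
q=np.load("pics/scene0.npz")["p"];crop("scene",q,210,120,390,280,4,"pics/s1.png")
E
```

```text
(no output)
```

View pics/t1.png

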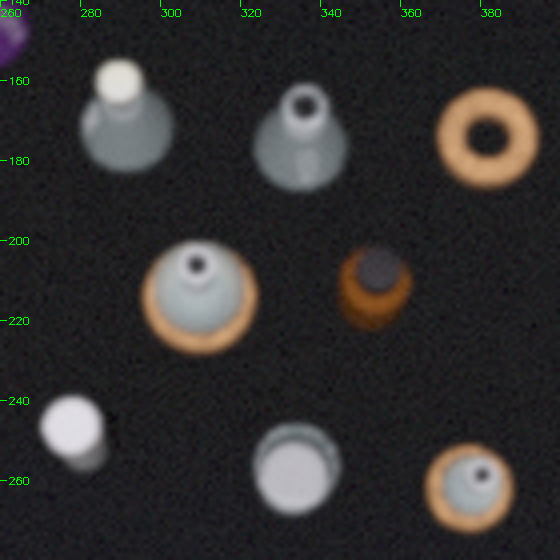

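View pics/s1.png

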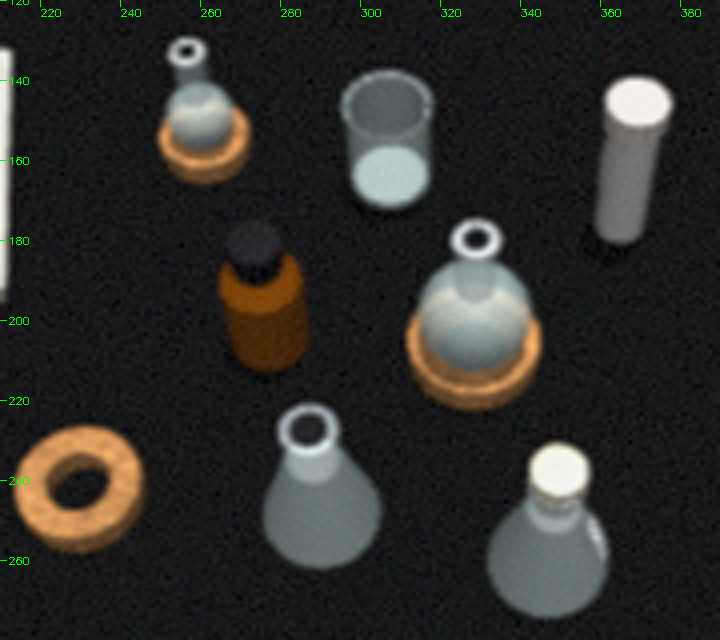

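Run:
```python
from h import *
np.set_printoptions(precision=4,suppress=True)
D={"large":((329,179.75),(309.5,206),.117),"small":((256.75,133),(380.25,258.5),.093),"amber":((273.75,179.5),(354.75,207),.1),
"tube":((369.5,145.75),(278,246.5),.115),"stop":((349.75,237.5),(289.75,160.25),.112),"open":((287.25,227.2),(336.2,166.5),.1)}
for k,(s,t,z) in D.items():
    print(k,onz("scene",*s,z)[:2],onz("top",*t,z)[:2],tri(*s,*t))
# ring centres by orange mask in top & scene contours
for n,f in(("top","top0"),("scene","scene0")):
    p=np.load(f"pics/{f}.npz")["p"]
    h=cv2.cvtColor(p,cv2.COLOR_RGB2HSV)
    m=cv2.inRange(h,(5,70,100),(20,200,255))
    for c in cv2.findContours(m,cv2.RETR_EXTERNAL,cv2.CHAIN_APPROX_NONE)[0]:
        if cv2.contourArea(c)>150: (x,y),r=cv2.minEnclosingCircle(c);print(n,"ring",(x,y),r,onz(n,x,y,.02)[:2],cv2.contourArea(c))
    # trays
    m=cv2.inRange(h,(0,0,130),(180,60,255))
    for c in cv2.findContours(m,cv2.RETR_EXTERNAL,cv2.CHAIN_APPROX_NONE)[0]:
        if cv2.contourArea(c)>1000:
            r=cv2.minAreaRect(c);print(n,r,cv2.contourArea(c))
            print([onz(n,*q,.02)[:2].round(3).tolist() for q in cv2.boxPoints(r)])
```

```text
large [0.569  0.0663] [0.565  0.0621] [0.5659 0.0641 0.1122]
small [ 0.4463 -0.1258] [ 0.4403 -0.1302] [ 0.4408 -0.1297  0.0865]
amber [ 0.5761 -0.0527] [ 0.5729 -0.0577] [ 0.5733 -0.056   0.0955]
tube [0.4607 0.1404] [0.454  0.1369] [0.4549 0.1391 0.1081]
stop [0.6931 0.1264] [0.6892 0.1229] [0.6907 0.1248 0.1069]
open [0.6851 0.001 ] [ 0.6824 -0.003 ] [ 0.6833 -0.0014  0.0959]
top ring (376.7200012207031, 261.5799865722656) 10.92416000366211 [ 0.4404 -0.1292] 348.0
top ring (381.5, 174.0) 12.659089088439941 [ 0.6921 -0.1353] 460.0
top ring (392.3252868652344, 114.34939575195312) 40.42316436767578 [ 0.8769 -0.1621] 1388.5
top ((439.633056640625, 242.610107421875), (72.0285415649414, 43.77266311645508), 73.3007583618164) 2956.0
[[0.578, -0.214], [0.621, -0.332], [0.429, -0.389], [0.389, -0.274]]
top ((220.85296630859375, 226.41175842285156), (92.40607452392578, 44.626548767089844), 75.96376037597656) 3929.5
[[0.623, 0.413], [0.661, 0.294], [0.41, 0.208], [0.374, 0.323]]
top ((106.4857177734375, 181.0146942138672), (97.39557647705078, 62.23984146118164), 89.16968536376953) 5639.5
[[0.
[... 1528 characters left out ...]
 181.69229125976562), (38.82901382446289, 48.2589225769043), 56.3099365234375) 1073.5
[[0.624, -0.689], [0.53, -0.637], [0.614, -0.532], [0.699, -0.586]]
scene ((438.50091552734375, 204.67662048339844), (109.37028503417969, 53.34357833862305), 70.51387023925781) 4900.5
[[0.42, 0.21], [0.341, 0.333], [0.621, 0.408], [0.681, 0.303]]
scene ((186.13710021972656, 164.5159454345703), (50.884098052978516, 66.25430297851562), 1.432096242904663) 2890.5
[[0.615, -0.326], [0.417, -0.404], [0.399, -0.27], [0.599, -0.207]]
scene ((74.42996215820312, 20.379377365112305), (33.87502670288086, 65.72108459472656), 41.423667907714844) 1673.0
[[0.081, -0.96], [-0.217, -0.967], [-0.097, -0.808], [0.173, -0.818]]
```

Run:
```python
from h import *
p=np.load("pics/top0.npz")["p"];
crop("top",p,180,170,260,285,6,"pics/tA.png");crop("top",p,400,195,480,290,6,"pics/tB.png")
q=np.load("pics/scene0.npz")["p"];crop("scene",q,390,145,490,265,5,"pics/sA.png");crop("scene",q,150,125,225,205,6,"pics/sB.png")
a=[cv2.imread(f"pics/{x}.png") for x in("tA","tB")];H=600
cv2.imwrite("pics/tAB.png",np.hstack([cv2.copyMakeBorder(x,0,H-x.shape[0],0,0,0) if x.shape[0]<H else x[:H] for x in a][:2])[:600,:800] if 0 else a[0][:600])
```

```text
(no output)
```

View pics/sA.png

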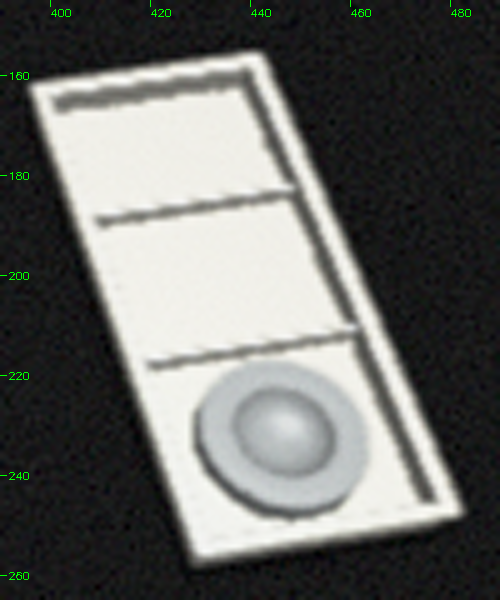

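View pics/tB.png

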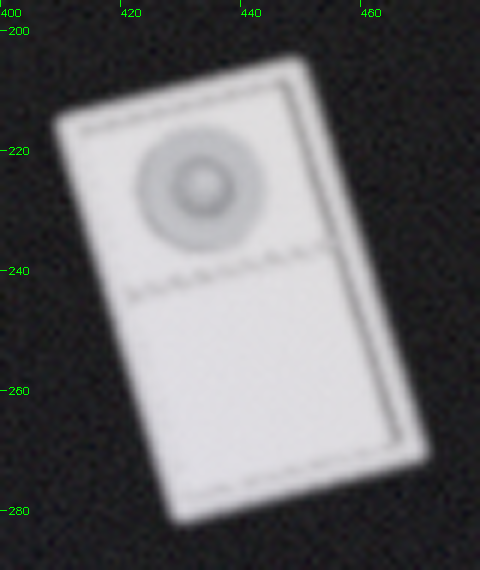

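View pics/tA.png

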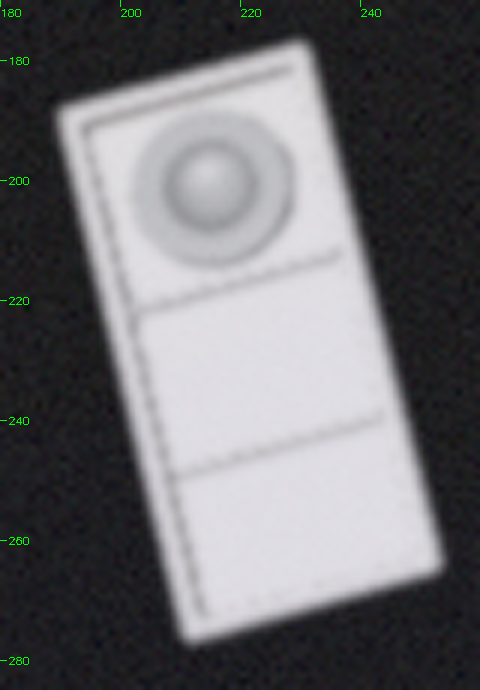

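Run:
```python
from h import *
np.set_printoptions(precision=4,suppress=True)
for n in("scene","top"):
    z=np.load(f"pics/{n}0.npz");p,d=z["p"],z["d"];m=cams.camera_model(n);K=m["intrinsics"];V=m["view"]
    def P3(u,v):
        Z=d[v,u];c=np.stack([(u-K[0,2])/K[0,0]*Z,(v-K[1,2])/K[1,1]*Z,Z],-1);return (c-V[:3,3])@V[:3,:3]
    vv,uu=np.mgrid[120:300:5,130:520:5];uu=uu.ravel();vv=vv.ravel()
    W=P3(uu,vv);dark=p[vv,uu].sum(1)<130
    W=W[dark&(abs(W[:,2])<.03)]
    A=np.c_[W[:,:2]-[.55,0],np.ones(len(W))];r=np.linalg.lstsq(A,W[:,2],rcond=None)[0]
    print(n,"cam",ray(n,0,0)[0],"bench plane slope x,y, z@(.55,0)",r,len(W),np.std(W[:,2]-A@r))
    pts={"scene":{"tube":(369,146),"stop":(350,237),"L1":(412,180),"L2":(430,200)},"top":{"tube":(278,246),"stop":(290,160),"L1":(225,255),"L2":(218,230)}}[n]
    for k,(u,v) in pts.items(): print(k,np.median([P3(np.array(u+i),np.array(v+j)) for i in(-1,0,1) for j in(-1,0,1)],axis=0))
# tray
sd,td=(446.8,231.4),(215,201.2)
print("L dimple",onz("scene",*sd,.016),onz("top",*td,.016),tri(*sd,*td))
td=(434.2,226.2);print("S dimple",onz("top",*td,.012))
cs=lambda L,n,o,s,z:[onz(n,a/s+o[0],b/s+o[1],z)[:2] for a,b in L]
for nm,L,o in(("L",[(55,108),(308,38),(447,568),(185,645)],(180,170)),("S",[(52,120),(300,55),(430,455),(177,525)],(400,195))):
    Q=np.array(cs(L,"top",o,6,.02));print(nm,Q.tolist(),Q.mean(0))
    a=Q[0]-Q[3];b=Q[1]-Q[2];print(np.degrees([np.arctan2(a[1],a[0]),np.arctan2(b[1],b[0])]),np.linalg.norm(a),np.linalg.norm(b),np.linalg.norm(Q[0]-Q[1]))
Q=np.array(cs([(30,85),(262,52),(465,515),(195,567)],"scene",(390,145),5,.02));print(Q,Q.mean(0))
a=Q[3]-Q[0];b=Q[2]-Q[1];print(np.degrees([np.arctan2(a[1],a[0]),np.arctan2(b[1],b[0])]),np.linalg.norm(a),np.linalg.norm(b))
```

```text
scene cam [1.0301 0.1288 0.7665] bench plane slope x,y, z@(.55,0) [ 0.0012  0.0004 -0.0021] 2042 0.0020157579351559383
tube [0.4607 0.1394 0.113 ]
stop [0.6917 0.1267 0.11  ]
L1 [0.4536 0.2563 0.0017]
L2 [0.5059 0.3009 0.0022]
top cam [0.2765 0.0222 1.4116] bench plane slope x,y, z@(.55,0) [ 0.0006 -0.0007  0.001 ] 1911 0.00301857074978306
tube [0.4549 0.1369 0.1147]
stop [0.6887 0.1223 0.1139]
L1 [0.4372 0.293  0.0032]
L2 [0.5067 0.3193 0.0034]
L dimple [0.5926 0.3357 0.016 ] [0.5865 0.3334 0.016 ] [0.5883 0.3365 0.0085]
S dimple [ 0.5499 -0.2889  0.012 ]
L [[0.6198560558316655, 0.4096802855541115], [0.6609199484997559, 0.29343397837790397], [0.4133275511307024, 0.2060552991591081], [0.3718862969166241, 0.32204512080395936]] [0.5165 0.3078]
[19.464  19.4386] 0.2629998544432488 0.2625586197727595 0.12328603819233405
S [[0.5763725046057464, -0.21509548506376774], [0.6142292922714612, -0.33153148780583963], [0.42940315575819843, -0.39056188370400746], [0.3912490104635098, -0.2749552951624073]] [ 0.5028 -0.303 ]
[17.9186 17.7126] 0.1945608001332126 0.1940239376425333 0.12243561208618506
[[0.4192 0.2121]
 [0.379  0.325 ]
 [0.6227 0.4107]
 [0.6665 0.2973]] [0.5218 0.3113]
[19.0174 19.3747] 0.26163087202982416 0.25831803326191705
```

Candidates (top-image pixels):

| Item | Look-alikes and choice |
|---|---|
| Stoppered flask | Clear with cream stopper at (290,168). The open one at (336,175) and the purple ones at (201,150) and (256,143) are not it. |
| Large flask | (309,212), on the bigger ring. |
| Small flask | (377,261), on the small ring. The ring at (381,174) is empty. |
| Tube | Frosted, standing alone at (278,247). The tubes in the orange rack at (395,110) are not it. |
| Amber bottle | (354,212), the only one. |
| Beaker | (333,257). Leave it. |

The crops confirm these choices. The trays are turned about 19.4° (long) and 17.8° (short), with the dimpled seats at the far end. The two cameras differ by 4–6 mm, so I'll hover over the amber bottle and check them against the TCP.

```bash
python3 -m jog '[[[0.033,0.052,0],[0,0,0],100],[[0.033,0.052,0],[0,0,0],100],[[0.033,0.052,0],[0,0,0],100],[[0.033,0.052,0],[0,0,0],100],[[0.033,0.052,0],[0,0,0],100]]' 30; python3 -m jog '[[[0.033,0.052,0],[0,0,0],100],[[0.033,0.052,0],[0,0,0],100],[[0.033,0.052,0],[0,0,0],100],[[0.033,0.052,0],[0,0,0],100],[[0.033,0.052,0],[0,0,0],100]]'
```

```text
clock: 0.72
position: [0.407, -0.3121, 0.247]
ee_rot: [0.981, 0.195, -0.002, -0.002]
ft_force: [1.8, -1.1, -0.8]
grip_width: 1.0
clock: 1.35
position: [0.5726, -0.0474, 0.2464]
ee_rot: [0.981, 0.194, -0.002, -0.001]
ft_force: [-0.4, -1.3, 0.1]
grip_width: 1.002
```

```bash
python3 -m jog '[[[0.0015,-0.0075,-0.05],[0,0,0],100],[[0,0,-0.04],[0,0,0],100],[[0,0,0],[0,0,0],100]]'
python3 - <<'E'
from h import *
print(sensors.get_obs()["position"])
p,d=cams.camera("scene");np.savez("pics/s2.npz",p=p,d=d);crop("scene",p,220,90,340,220,5,"pics/s2.png")
p,d=cams.camera("top");np.savez("pics/t2.npz",p=p,d=d);crop("top",p,280,130,420,270,4,"pics/t2.png")
E
```

```text
clock: 1.72
position: [0.5755, -0.0478, 0.1538]
ee_rot: [0.98, 0.199, -0.002, -0.003]
ft_force: [0.3, -0.7, 0.1]
grip_width: 0.996
[ 0.57553096 -0.04777036  0.15383962]
```

View pics/s2.png

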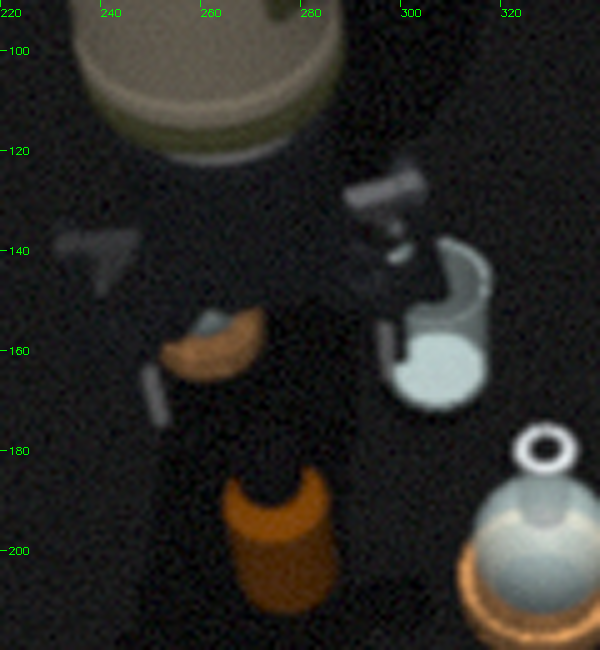

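View pics/t2.png

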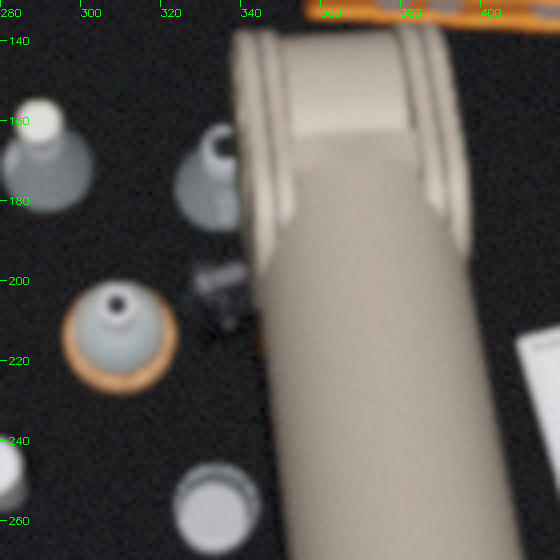

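Run:
```python
from h import *
from scipy.spatial.transform import Rotation as R
o=sensors.get_obs();T=o["position"];M=R.from_quat(o["ee_rot"]).as_matrix();print(M.round(3))
for nm,xo in(("mid",0),("near edge",.011)):
  for zz in(.019,.006,-.02):
    print(nm,zz,[proj("scene",T+M@[xo,s*.0425,zz]).round(1) for s in(1,-1)])
print("cap",proj("scene",[.5745,-.055,.1]),proj("scene",T))
```

```text
[[ 0.921  0.389  0.001]
 [ 0.389 -0.921  0.004]
 [ 0.002 -0.003 -1.   ]]
mid 0.019 [array([253.2, 173.3]), array([293.9, 165.7])]
mid 0.006 [array([252.2, 169.5]), array([293.5, 161.8])]
mid -0.02 [array([250.1, 161.5]), array([292.6, 153.6])]
near edge 0.019 [array([253.9, 177.6]), array([294.9, 169.8])]
near edge 0.006 [array([252.9, 173.8]), array([294.5, 165.9])]
near edge -0.02 [array([250.9, 165.8]), array([293.6, 157.8])]
cap [272.86325783 178.76921093] [272.62122898 163.77620261]
```

```bash
python3 -m jog '[[[-0.001,-0.0087,0],[0,0,0],100],[[0,0,0],[0,0,0],100],[[0,0,-0.03],[0,0,0],100],[[0,0,-0.025],[0,0,0],100],[[0,0,0],[0,0,0],100]]'
```

```text
clock: 2.45
position: [0.5797, -0.0601, 0.1084]
ee_rot: [0.98, 0.197, 0.006, 0.001]
ft_force: [0.2, 1.4, 0.8]
grip_width: 1.0
```

```bash
python3 -m jog '[[[0,0,0],[0,0,0],100],[[0,0,0],[0,0,0],100]]'
```

```text
clock: 2.7
position: [0.581, -0.0603, 0.1111]
ee_rot: [0.98, 0.197, 0.007, 0.001]
ft_force: [0.2, 0.4, -0.4]
grip_width: 1.0
```

```bash
python3 -m jog '[[[-0.0055,0.0035,-0.006],[0,0.014,0],100],[[0,0,0],[0,0,0],100],[[0,0,0],[0,0,0],100]]'
```

```text
clock: 3.08
position: [0.5758, -0.0564, 0.1061]
ee_rot: [0.98, 0.197, 0.001, 0.0]
ft_force: [1.1, -0.1, 0.5]
grip_width: 0.999
```

```bash
python3 -m jog '[[[-0.001,0,-0.007],[0,0,0],100],[[0,0,0],[0,0,0],100],[[0,0,0],[0,0,0],10],[[0,0,0],[0,0,0],10],[[0,0,0],[0,0,0],10]]' 50;  python3 -m jog '[[[0,0,0],[0,0,0],10],[[0,0,0],[0,0,0],10]]'
```

```text
clock: 3.7
position: [0.5746, -0.0565, 0.0985]
ee_rot: [0.98, 0.197, 0.001, -0.0]
ft_force: [0.8, 0.0, -0.1]
grip_width: 0.378
clock: 3.95
position: [0.5749, -0.0565, 0.0988]
ee_rot: [0.98, 0.197, 0.001, 0.0]
ft_force: [0.5, -0.6, -0.8]
grip_width: 0.345
```

```bash
python3 -m jog '[[[0,0,0.03],[0,0,0],10],[[0,0,0.06],[0,0,0],10],[[0,0,0.05],[0,0,0],10],[[0,0,0.01],[0,0,0],10],[[0,0,0],[0,0,0],10]]'
python3 - <<'E'
from h import *
o=sensors.get_obs();print(o["position"],o["ft_force"],o["grip_width"])
p,d=cams.camera("scene");np.savez("pics/s3.npz",p=p,d=d);crop("scene",p,200,60,360,220,4,"pics/s3.png")
E
```

```text
clock: 4.58
position: [0.5722, -0.0565, 0.2501]
ee_rot: [0.98, 0.197, -0.002, -0.001]
ft_force: [-0.2, 0.4, -1.4]
grip_width: 0.346
[ 0.57220312 -0.05654509  0.25013777] [-0.19926672  0.44566401 -1.38173644] 0.3455204109730854
```

View pics/s3.png

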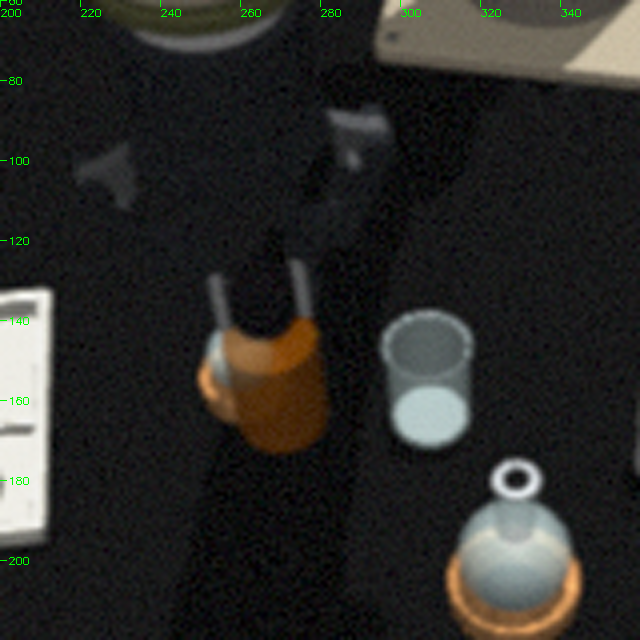

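The bottle hangs upright between the pads at scene pixel (268,157). Next I carry it to the middle bay.

```bash
python3 -m jog '[[[-0.0108,0.0600,0],[0,0,0],10],[[-0.0108,0.0600,0],[0,0,0],10],[[-0.0108,0.0600,0],[0,0,0],10],[[-0.0108,0.0600,0],[0,0,0],10],[[-0.0108,0.0600,0],[0,0,0],10]]'; python3 -m jog '[[[-0.0108,0.060,0],[0,0,0],10],[[0,0,0],[0,0,0],10],[[0,0,0],[0,0,0],10]]'
```

```text
clock: 5.25
position: [0.5133, 0.2436, 0.2392]
ee_rot: [0.982, 0.191, -0.009, -0.0]
ft_force: [1.6, 0.5, -2.4]
grip_width: 0.346
clock: 5.62
position: [0.4973, 0.3097, 0.2332]
ee_rot: [0.981, 0.195, -0.013, -0.001]
ft_force: [1.1, -0.6, -1.8]
grip_width: 0.345
```

```bash
python3 -m jog '[[[0.0104,-0.005,-0.02],[0,-0.0255,0],10],[[0,0,-0.04],[0,0,0],10],[[0,0,-0.04],[0,0,0],10],[[0,0,0],[0,0,0],10],[[0,0,0],[0,0,0],10]]'
python3 - <<'E'
from h import *
p,d=cams.camera("scene");np.savez("pics/s4.npz",p=p,d=d);crop("scene",p,380,80,510,260,4,"pics/s4.png")
p,d=cams.camera("top");np.savez("pics/t4.npz",p=p,d=d);crop("top",p,170,130,330,280,4,"pics/t4.png")
E
```

```text
clock: 6.25
position: [0.5098, 0.2977, 0.1287]
ee_rot: [0.982, 0.191, -0.002, 0.003]
ft_force: [-0.0, 1.0, -1.2]
grip_width: 0.345
```

View pics/s4.png

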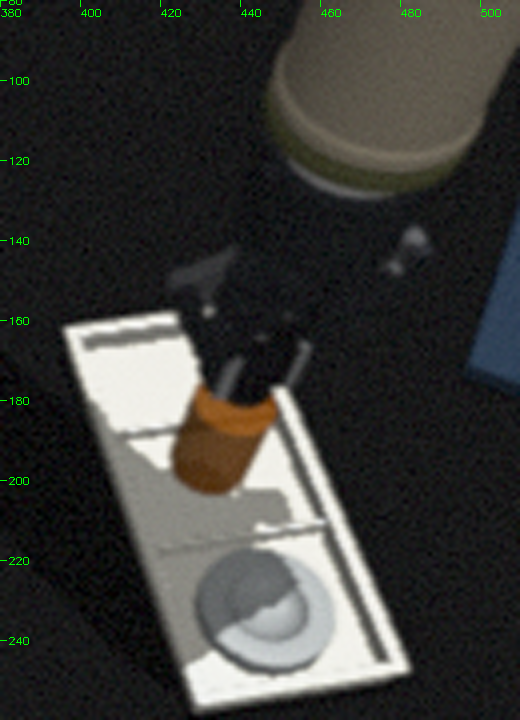

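```bash
python3 -m jog '[[[-0.002,0.006,-0.008],[0.006,0,0],10],[[0,0,-0.008],[0,0,0],10],[[0,0,0],[0,0,0],10],[[0,0,0],[0,0,0],10]]'
```

```text
clock: 6.85
position: [0.5085, 0.3052, 0.1141]
ee_rot: [0.982, 0.191, 0.001, -0.0]
ft_force: [-0.2, 0.5, -2.1]
grip_width: 0.343
```

```bash
python3 -m jog '[[[0,0,-0.006],[0,0,0],10],[[0,0,0],[0,0,0],10],[[0,0,-0.003],[0,0,0],10],[[0,0,0],[0,0,0],10]]'; python3 -m jog '[[[0,0,-0.002],[0,0,0],10],[[0,0,0],[0,0,0],10]]'
```

```text
clock: 7.35
position: [0.5086, 0.3051, 0.1045]
ee_rot: [0.982, 0.191, 0.001, -0.0]
ft_force: [0.2, 0.1, -1.5]
grip_width: 0.341
clock: 7.6
position: [0.5089, 0.3054, 0.1029]
ee_rot: [0.982, 0.191, 0.001, -0.0]
ft_force: [-0.4, 0.4, -0.3]
grip_width: 0.345
```

```bash
python3 -m jog '[[[0,0,-0.0005],[0,0,0],10],[[0,0,0],[0,0,0],50],[[0,0,0],[0,0,0],75],[[0,0,0],[0,0,0],75],[[0,0,0.01],[0,0,0],75]]'; python3 -m jog '[[[0,0,0.04],[0,0,0],90],[[0,0,0.06],[0,0,0],100],[[0,0,0.03],[0,0,0],100],[[0,0,0.005],[0,0,0],100],[[0,0,0],[0,0,0],100]]'
python3 - <<'E'
from h import *
p,d=cams.camera("scene");np.savez("pics/s5.npz",p=p,d=d);crop("scene",p,380,80,510,260,4,"pics/s5.png")
E
```

```text
clock: 8.22
position: [0.5086, 0.3052, 0.1123]
ee_rot: [0.982, 0.191, 0.001, -0.0]
ft_force: [-1.3, -0.0, -0.8]
grip_width: 0.746
clock: 8.85
position: [0.5078, 0.3052, 0.2537]
ee_rot: [0.982, 0.191, 0.001, -0.001]
ft_force: [-0.2, 1.0, -0.2]
grip_width: 0.998
```

View pics/s5.png

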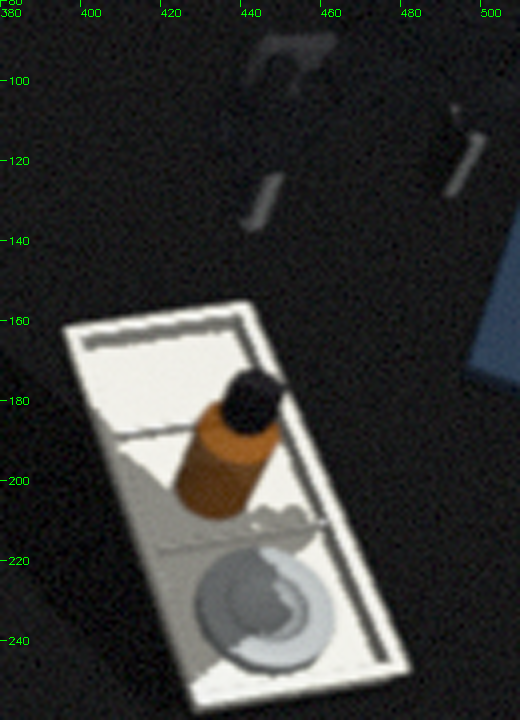

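```bash
python3 -c "
from h import *
print(proj('scene',[.5086,.3052,.104]), onz('scene',443.5,178,.104))"
python3 -m jog '[[[-0.0165,-0.0557,0],[0,0,0],100],[[-0.0165,-0.0557,0],[0,0,0],100],[[-0.0165,-0.0557,0],[0,0,0],100],[[0,0,0],[0,0,0],100],[[0,0,0],[0,0,0],100]]'
```

```text
[443.46431444 175.77401452] [0.5145467  0.30526937 0.104     ]
clock: 9.52
position: [0.4533, 0.1324, 0.2457]
ee_rot: [0.982, 0.191, -0.005, -0.001]
ft_force: [0.4, 0.1, 0.1]
grip_width: 0.995
```

```bash
python3 -m jog '[[[0.0045,0.0056,-0.04],[0,-0.01,0],100],[[0,0,-0.04],[0,0,0],100],[[0,0,0],[0,0,0],100],[[0,0,0],[0,0,0],100]]'
python3 - <<'E'
from h import *
p,d=cams.camera("scene");np.savez("pics/s6.npz",p=p,d=d);crop("scene",p,320,80,440,220,5,"pics/s6.png")
E
```

```text
clock: 10.02
position: [0.458, 0.1425, 0.1638]
ee_rot: [0.981, 0.194, 0.0, -0.002]
ft_force: [0.6, -0.1, 0.2]
grip_width: 0.998
```

View pics/s6.png

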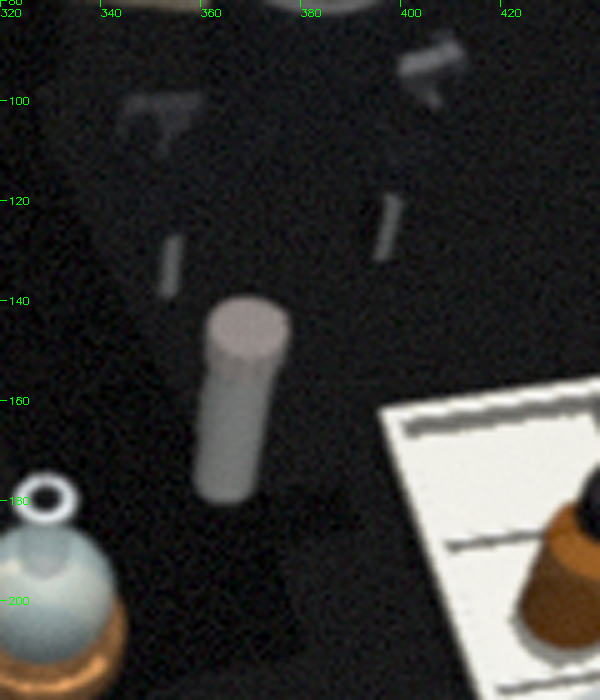

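```bash
python3 -m jog '[[[0,-0.0045,-0.005],[0,0,0],100],[[0,0,-0.025],[0,0,0],100],[[0,0,-0.02],[0,0,0],100],[[0,0,0],[0,0,0],100],[[0,0,0],[0,0,0],100]]'
```

```text
clock: 10.7
position: [0.4611, 0.1374, 0.1171]
ee_rot: [0.981, 0.194, 0.004, -0.001]
ft_force: [-0.1, -0.4, -0.0]
grip_width: 1.002
```

```bash
python3 -m jog '[[[-0.003,0.0005,-0.009],[0,0.008,0],100],[[0,0,0],[0,0,0],100],[[0,0,0],[0,0,0],10],[[0,0,0],[0,0,0],10],[[0,0,0],[0,0,0],10]]' 40;  python3 -m jog '[[[0,0,0],[0,0,0],10],[[0,0,0],[0,0,0],10]]'
```

```text
clock: 11.32
position: [0.459, 0.1381, 0.1095]
ee_rot: [0.981, 0.193, 0.001, -0.002]
ft_force: [1.9, 1.7, 3.9]
grip_width: 0.392
clock: 11.58
position: [0.4591, 0.1382, 0.1096]
ee_rot: [0.981, 0.193, 0.001, -0.002]
ft_force: [-0.4, -0.3, -0.6]
grip_width: 0.393
```

```bash
python3 -m jog '[[[0,0,0.03],[0,0,0],10],[[0,0,0.05],[0,0,0],10],[[0,0.02,0.01],[0,0,0],10],[[-0.008,0.05,0],[0,0,0],10],[[-0.008,0.05,0],[0,0,0],10]]';  python3 -m jog '[[[-0.006,0.01,0],[0,0,0],10],[[0,0,0],[0,0,0],10],[[0,0,0],[0,0,0],10]]'
```

```text
clock: 12.2
position: [0.4434, 0.2564, 0.2022]
ee_rot: [0.982, 0.189, 0.001, -0.001]
ft_force: [0.7, -0.5, 0.0]
grip_width: 0.397
clock: 12.58
position: [0.4361, 0.2684, 0.2018]
ee_rot: [0.982, 0.191, 0.001, -0.001]
ft_force: [-0.6, 0.0, -0.8]
grip_width: 0.394
```

```bash
python3 -m jog '[[[0,0.011,-0.03],[0,0,0],10],[[0,0,-0.035],[0,0,0],10],[[0,0,0],[0,0,0],10],[[0,0,0],[0,0,0],10]]'
```

```text
clock: 13.08
position: [0.4395, 0.2746, 0.1368]
ee_rot: [0.982, 0.187, 0.002, -0.0]
ft_force: [-0.2, 0.1, -0.0]
grip_width: 0.398
```

```bash
python3 -m jog '[[[-0.0035,0.004,-0.008],[0,0,0],10],[[0,0,-0.006],[0,0,0],10],[[0,0,0],[0,0,0],10],[[0,0,-0.005],[0,0,0],10],[[0,0,0],[0,0,0],10]]';  python3 -m jog '[[[0,0,-0.002],[0,0,0],10],[[0,0,0],[0,0,0],10]]'
```

```text
clock: 13.7
position: [0.4372, 0.279, 0.1192]
ee_rot: [0.982, 0.187, 0.004, -0.0]
ft_force: [-0.5, 0.3, -0.2]
grip_width: 0.395
clock: 13.95
position: [0.4372, 0.279, 0.1171]
ee_rot: [0.982, 0.187, 0.004, -0.001]
ft_force: [-0.0, -0.0, 0.6]
grip_width: 0.394
```

```bash
python3 -m jog '[[[0,0,-0.002],[0,0.008,0],10],[[0,0,0],[0,0,0],10],[[0,0,-0.001],[0,0,0],10],[[0,0,0],[0,0,0],10]]';  python3 -m jog '[[[0,0,-0.001],[0,0,0],10],[[0,0,0],[0,0,0],10]]'
```

```text
clock: 14.45
position: [0.4374, 0.2791, 0.114]
ee_rot: [0.982, 0.186, -0.0, -0.001]
ft_force: [0.5, -0.3, -0.0]
grip_width: 0.395
clock: 14.7
position: [0.4378, 0.2795, 0.1136]
ee_rot: [0.982, 0.186, 0.0, -0.002]
ft_force: [-0.7, 0.4, -0.7]
grip_width: 0.398
```

```bash
python3 -m jog '[[[0,0,-0.001],[0,0,0],10],[[0,0,0],[0,0,0],50],[[0,0,0],[0,0,0],75],[[0,0,0],[0,0,0],75],[[0,0,0.01],[0,0,0],75]]'; python3 -m jog '[[[0,0,0.04],[0,0,0],90],[[0,0,0.06],[0,0,0],100],[[0,0,0.03],[0,0,0],100],[[0,0,0.005],[0,0,0],100],[[0,0,0],[0,0,0],100]]'
python3 - <<'E'
from h import *
p,d=cams.camera("scene");np.savez("pics/s7.npz",p=p,d=d);crop("scene",p,380,80,510,260,4,"pics/s7.png")
E
```

```text
clock: 15.32
position: [0.4377, 0.2794, 0.1229]
ee_rot: [0.982, 0.187, 0.0, -0.001]
ft_force: [-0.7, -0.5, -0.3]
grip_width: 0.752
clock: 15.95
position: [0.4367, 0.2795, 0.2642]
ee_rot: [0.982, 0.187, 0.001, -0.002]
ft_force: [0.3, -0.8, -0.3]
grip_width: 0.999
```

View pics/s7.png

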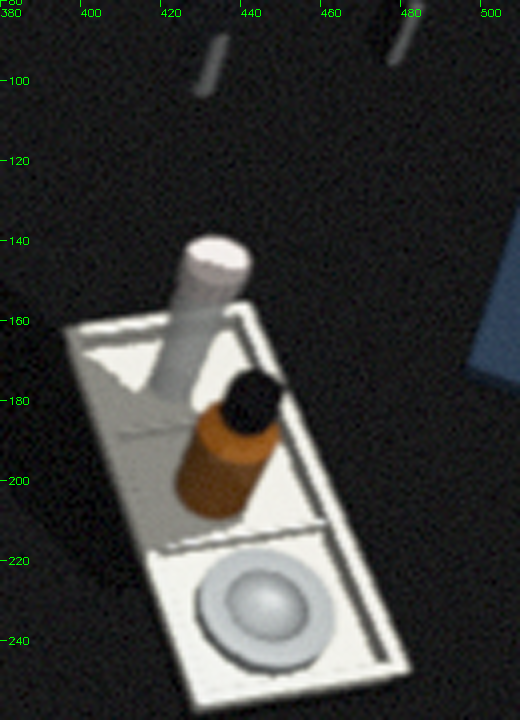

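Tube upright in the end bay (cap at scene (434,143)) and bottle in the middle bay. The large flask is next.

```bash
python3 -c "
from h import *
print(onz('scene',434.5,143,.119))"
python3 -m jog '[[[0.032,-0.053,0],[0,0,0],100],[[0.032,-0.053,0],[0,0,0],100],[[0.032,-0.053,0],[0,0,0],100],[[0.032,-0.053,0],[0,0,0],100],[[0,0,0],[0,0,0],100]]';python3 -m jog '[[[0,0,0],[0,0,0],100]]'
```

```text
[0.4324253  0.28172478 0.119     ]
clock: 16.62
position: [0.5632, 0.0614, 0.2567]
ee_rot: [0.982, 0.189, -0.005, -0.002]
ft_force: [-1.4, 1.1, -0.4]
grip_width: 1.005
clock: 16.75
position: [0.5626, 0.062, 0.2554]
ee_rot: [0.982, 0.189, -0.006, -0.003]
ft_force: [0.4, 1.6, -0.6]
grip_width: 0.996
```

```bash
python3 -m jog '[[[0.005,0.0012,-0.04],[0,-0.0126,0],100],[[0,0,-0.04],[0,0,0],100],[[0,0,0],[0,0,0],100],[[0,0,0],[0,0,0],100]]'
python3 - <<'E'
from h import *
p,d=cams.camera("scene");np.savez("pics/s8.npz",p=p,d=d);crop("scene",p,270,100,390,240,5,"pics/s8.png")
p,d=cams.camera("top");np.savez("pics/t8.npz",p=p,d=d);crop("top",p,240,140,380,280,4,"pics/t8.png")
E
```

```text
clock: 17.25
position: [0.5659, 0.068, 0.174]
ee_rot: [0.981, 0.192, 0.0, -0.002]
ft_force: [-0.3, -0.1, -0.0]
grip_width: 0.998
```

View pics/s8.png

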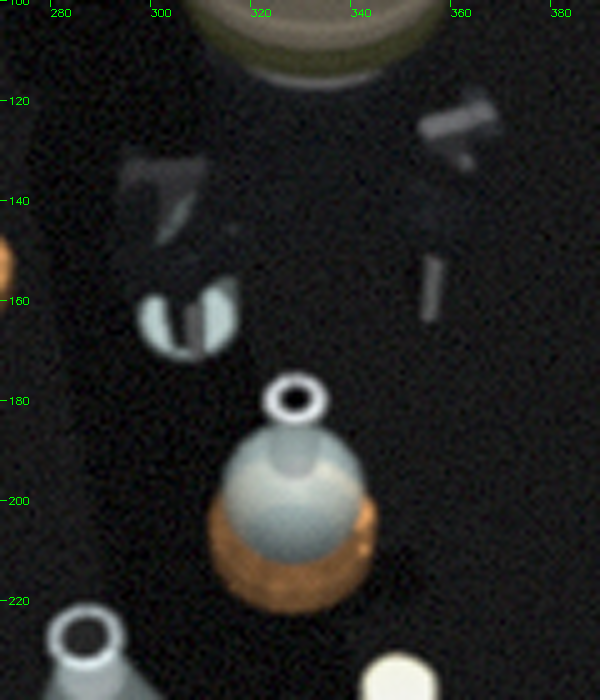

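View pics/t8.png

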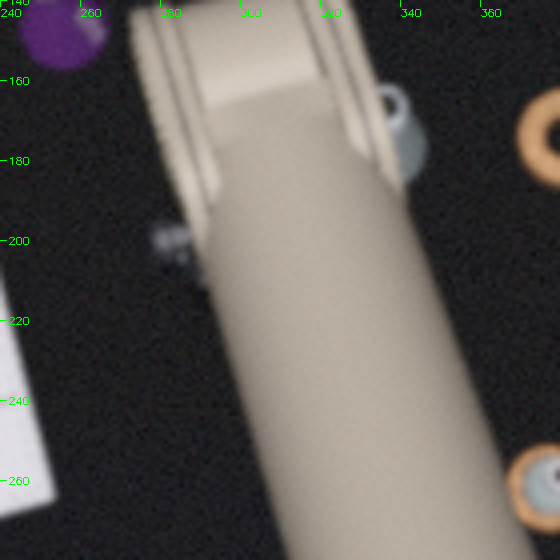

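Run:
```python
from h import *
from scipy.spatial.transform import Rotation as R
def cor(q,T,obsmid,rim,z):
    M=R.from_quat(np.array(q)/np.linalg.norm(q)).as_matrix()
    pr=np.mean([proj("scene",np.array(T)+M@[.011,s*.0425,.006]) for s in(1,-1)],axis=0)
    off=np.array(obsmid)-pr; print("off",off, onz("scene",rim[0]-off[0],rim[1]-off[1],z), onz("scene",*rim,z))
cor([.981,.192,0,-.002],[.5659,.068,.174],(332.3,167.7),(329,179.7),.117)
cor([.981,.194,0,-.002],[.458,.1425,.1638],((353.3+395)/2,(139+132)/2),(369.5,145.75),.115)
cor([.98,.199,-.002,-.003],[.5755,-.0478,.1538],(275.5,170.3),(273.75,179.5),.1)
```

```text
off [ 0.6107539  -0.25816326] [0.56973734 0.06511092 0.117     ] [0.56886945 0.06626653 0.117     ]
off [ 0.01181091 -0.01127532] [0.46074078 0.14040808 0.115     ] [0.46070377 0.14043068 0.115     ]
off [1.06227971 0.12857981] [ 0.57611681 -0.0549987   0.1       ] [ 0.57606702 -0.05266179  0.1       ]
```

```bash
python3 -m jog '[[[0.0026,-0.0038,-0.005],[0,0,0],100],[[0,0,-0.03],[0,0,0],100],[[0,0,-0.025],[0,0,0],100],[[0,0,0],[0,0,0],100],[[0,0,0],[0,0,0],100]]'
```

```text
clock: 17.98
position: [0.572, 0.0628, 0.1172]
ee_rot: [0.982, 0.191, 0.005, -0.001]
ft_force: [0.3, 0.8, 0.6]
grip_width: 0.999
```

```bash
python3 -m jog '[[[-0.0035,0.0014,-0.018],[0,0.008,0],100],[[0,0,0],[0,0,0],100],[[0,0,0],[0,0,0],60],[[0,0,0],[0,0,0],45]]' 25;  python3 -m jog '[[[0,0,0],[0,0,0],45],[[0,0,0],[0,0,0],38]]'
```

```text
clock: 18.48
position: [0.5693, 0.0644, 0.1]
ee_rot: [0.982, 0.191, 0.002, -0.001]
ft_force: [0.1, 0.2, 0.1]
grip_width: 0.606
clock: 18.73
position: [0.5696, 0.0644, 0.1004]
ee_rot: [0.982, 0.191, 0.002, -0.001]
ft_force: [-0.5, -0.5, 0.3]
grip_width: 0.383
```

Run:
```python
from h import *
p,d=cams.camera("scene");np.savez("pics/s9.npz",p=p,d=d);crop("scene",p,270,100,390,240,5,"pics/s9.png")
```

```text
(no output)
```

View pics/s9.png

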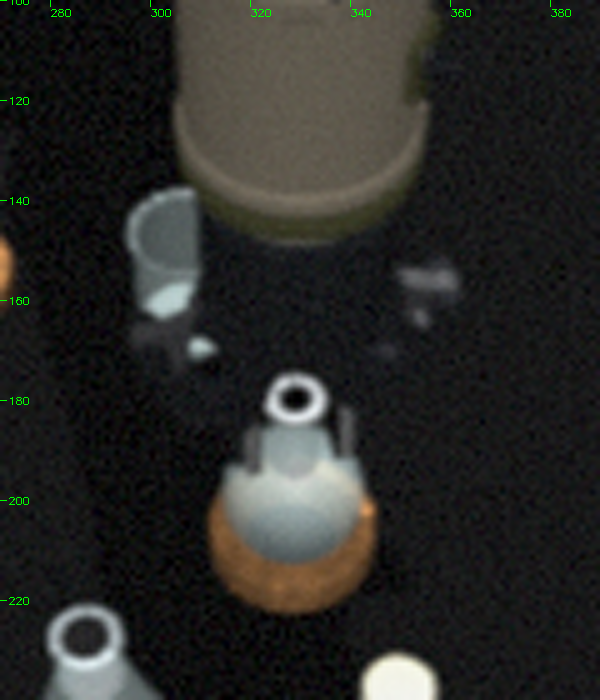

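Pads straddle the neck at scene (319,190) and (338,186), well centred. Closing gently.

```bash
python3 -m jog '[[[0,0,0],[0,0,0],32],[[0,0,0],[0,0,0],27],[[0,0,0],[0,0,0],10],[[0,0,0],[0,0,0],10],[[0,0,0],[0,0,0],10]]' 25
```

```text
clock: 19.4
position: [0.5696, 0.0646, 0.1006]
ee_rot: [0.982, 0.191, 0.002, -0.001]
ft_force: [-0.3, 0.0, 0.7]
grip_width: 0.25
```

```bash
python3 -m jog '[[[0,0,0.02],[0,0,0],10],[[0,0,0.04],[0,0,0],10],[[0,0,0.05],[0,0,0],10],[[0,0,0.03],[0,0,0],10],[[0,0,0],[0,0,0],10]]'; python3 -m jog '[[[0.002,0.03,0],[0,0,0],10],[[0.004,0.05,0],[0,0,0],10],[[0.004,0.055,0],[0,0,0],10],[[0.004,0.055,0],[0,0,0],10],[[0.004,0.045,0],[0,0,0],10]]'; python3 -m jog '[[[0.002,0.02,0],[0,0,0],10],[[0,0,0],[0,0,0],10],[[0,0,0],[0,0,0],10]]'
```

```text
clock: 20.02
position: [0.5689, 0.0647, 0.2501]
ee_rot: [0.981, 0.192, 0.003, -0.001]
ft_force: [0.1, -0.0, -0.4]
grip_width: 0.251
clock: 20.65
position: [0.5868, 0.2994, 0.2491]
ee_rot: [0.982, 0.187, 0.002, 0.001]
ft_force: [0.2, 0.2, -0.3]
grip_width: 0.247
clock: 21.02
position: [0.5864, 0.3232, 0.2469]
ee_rot: [0.982, 0.189, 0.0, 0.0]
ft_force: [0.1, -0.1, -0.8]
grip_width: 0.248
```

```bash
python3 -m jog '[[[0.0046,0.0108,-0.02],[0,0,0],10],[[0,0,-0.04],[0,0,0],10],[[0,0,-0.04],[0,0,0],10],[[0,0,0],[0,0,0],10],[[0,0,0],[0,0,0],10]]'
```

```text
clock: 21.65
position: [0.5929, 0.3304, 0.1417]
ee_rot: [0.982, 0.187, 0.0, 0.001]
ft_force: [0.2, -0.6, 0.6]
grip_width: 0.248
```

```bash
python3 -m jog '[[[-0.0019,0.0036,-0.008],[0,0,0],10],[[0,0,-0.008],[0,0,0],10],[[0,0,0],[0,0,0],10],[[0,0,0],[0,0,0],10]]'
python3 - <<'E'
from h import *
p,d=cams.camera("scene");np.savez("pics/s10.npz",p=p,d=d);crop("scene",p,380,130,500,260,5,"pics/s10.png")
p,d=cams.camera("top");np.savez("pics/t10.npz",p=p,d=d);crop("top",p,160,140,300,280,4,"pics/t10.png")
print(sensors.get_obs()["position"])
E
```

```text
clock: 22.15
position: [0.5921, 0.3351, 0.1281]
ee_rot: [0.982, 0.186, 0.003, 0.001]
ft_force: [0.8, 0.8, -0.6]
grip_width: 0.249
[0.59220382 0.33500616 0.12805009]
```

View pics/s10.png

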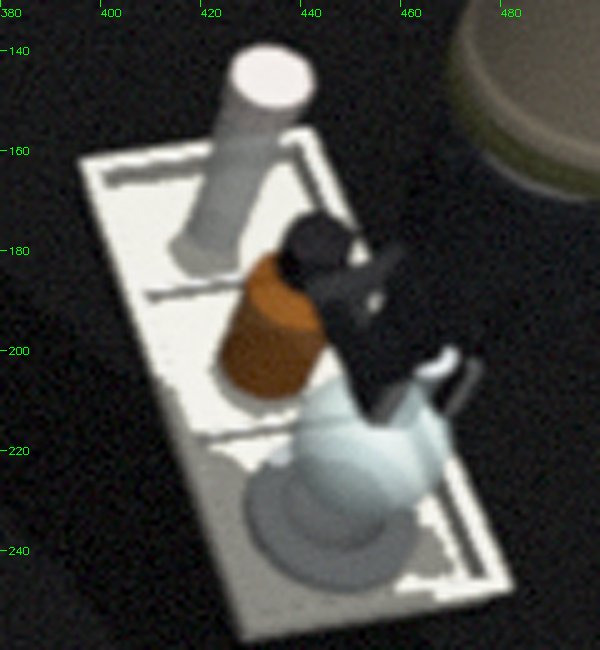

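View pics/t10.png

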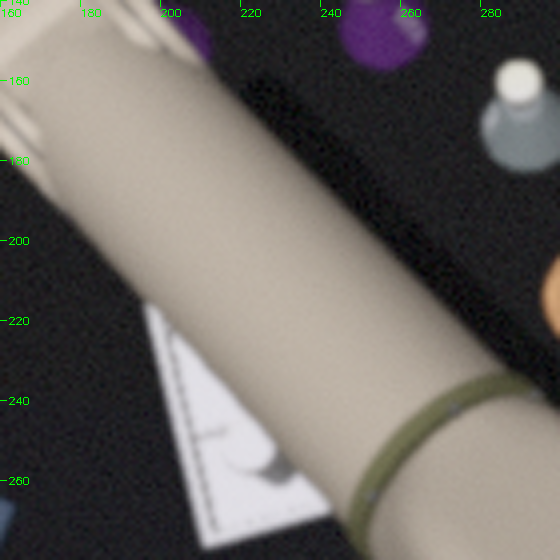

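Run:
```python
from h import *
print(proj("scene",[.5921,.3351,.0704]),proj("scene",[.5921,.3351,.0996]), proj("scene",[.591,.334,.016]))
print(proj("scene",[.5921,.3351,.0384]))
```

```text
[453.69508478 218.98604851] [457.90944959 211.84842173] [445.99294848 230.66290778]
[449.36610092 226.31779897]
```

```bash
python3 -m jog '[[[0,0,-0.008],[0,0.005,0],10],[[0,0,-0.007],[0,0,0],10],[[0,0,0],[0,0,0],10],[[0,0,-0.005],[0,0,0],10],[[0,0,0],[0,0,0],10]]'
```

```text
clock: 22.88
position: [0.5921, 0.3347, 0.1063]
ee_rot: [0.982, 0.186, -0.0, 0.0]
ft_force: [-0.5, -0.7, -1.5]
grip_width: 0.244
```

```bash
python3 -m jog '[[[0,0,-0.004],[0,0,0],10],[[0,0,0],[0,0,0],10],[[0,0,-0.002],[0,0,0],10],[[0,0,0],[0,0,0],10]]'; python3 -m jog '[[[0,0,-0.001],[0,0,0],10],[[0,0,0],[0,0,0],10],[[0,0,0],[0,0,0],10]]'
```

```text
clock: 23.38
position: [0.5923, 0.3348, 0.1002]
ee_rot: [0.982, 0.186, -0.0, 0.0]
ft_force: [-0.8, 0.0, -0.3]
grip_width: 0.249
clock: 23.75
position: [0.5923, 0.335, 0.0994]
ee_rot: [0.982, 0.186, 0.0, 0.0]
ft_force: [-0.5, 0.9, -0.6]
grip_width: 0.25
```

```bash
python3 -m jog '[[[0,0,-0.001],[0,0,0],10],[[0,0,0],[0,0,0],10],[[0,0,0],[0,0,0],10]]'; python3 -m jog '[[[0,0,-0.0008],[0,0,0],10],[[0,0,0],[0,0,0],10],[[0,0,0],[0,0,0],10]]'
```

```text
clock: 24.12
position: [0.5923, 0.335, 0.0983]
ee_rot: [0.982, 0.186, 0.0, 0.0]
ft_force: [-0.1, 0.1, -0.5]
grip_width: 0.251
clock: 24.5
position: [0.5924, 0.335, 0.0976]
ee_rot: [0.983, 0.186, 0.0, 0.0]
ft_force: [-0.4, 0.5, -0.5]
grip_width: 0.251
```

```bash
python3 -m jog '[[[0,0,-0.0006],[0,0,0],10],[[0,0,0],[0,0,0],10],[[0,0,0],[0,0,0],10]]'; python3 -m jog '[[[0,0,-0.0006],[0,0,0],10],[[0,0,0],[0,0,0],10],[[0,0,0],[0,0,0],10]]'
```

```text
clock: 24.88
position: [0.5925, 0.3352, 0.0972]
ee_rot: [0.982, 0.186, 0.0, -0.0]
ft_force: [0.4, 0.8, -0.3]
grip_width: 0.253
clock: 25.25
position: [0.5927, 0.3354, 0.0969]
ee_rot: [0.982, 0.186, 0.001, -0.0]
ft_force: [-0.3, 0.8, 1.3]
grip_width: 0.248
```

```bash
python3 -m jog '[[[0,0,0],[0,0,0],27],[[0,0,0],[0,0,0],30],[[0,0,0],[0,0,0],35],[[0,0,0],[0,0,0],45],[[0,0,0],[0,0,0],55]]'; python3 -m jog '[[[0,0,0],[0,0,0],65],[[0,0,0],[0,0,0],65],[[0,0,0.02],[0,0,0],65],[[0,0,0.04],[0,0,0],65],[[0,0,0.05],[0,0,0],90]]'; python3 -m jog '[[[0,0,0.03],[0,0,0],100],[[0,0,0],[0,0,0],100],[[0,0,0],[0,0,0],100]]'
python3 - <<'E'
from h import *
p,d=cams.camera("scene");np.savez("pics/s11.npz",p=p,d=d);crop("scene",p,380,80,510,260,4,"pics/s11.png")
E
```

```text
clock: 25.88
position: [0.5925, 0.3351, 0.0965]
ee_rot: [0.983, 0.186, 0.0, 0.0]
ft_force: [0.1, 0.2, 0.2]
grip_width: 0.552
clock: 26.5
position: [0.5908, 0.3339, 0.2082]
ee_rot: [0.982, 0.187, -0.003, 0.001]
ft_force: [0.8, -0.4, 0.2]
grip_width: 0.845
clock: 26.88
position: [0.5918, 0.3355, 0.2475]
ee_rot: [0.982, 0.187, 0.002, -0.001]
ft_force: [1.1, 0.1, -0.6]
grip_width: 0.999
```

View pics/s11.png

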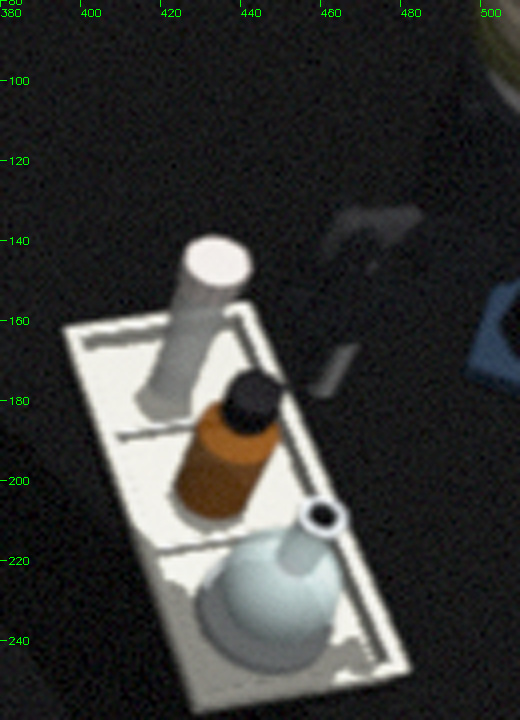

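```bash
python3 - <<'E'
from h import *
print(proj("scene",[.5925,.335,.113]),onz("scene",460.75,209,.113), proj("scene",[.5925,.335,.039]))
E
python3 -m jog '[[[0.02,-0.045,0],[0,0,0],100],[[0.02,-0.052,0],[0,0,0],100],[[0.02,-0.052,0],[0,0,0],100],[[0.02,-0.04,0],[0,0,0],100],[[0.01,-0.02,0],[0,0,0],100]]';python3 -m jog '[[[0,0,0],[0,0,0],100],[[0,0,0],[0,0,0],100]]'
```

```text
[459.88842296 208.57959828] [0.59321344 0.33666791 0.113     ] [449.39924514 226.33822943]
clock: 27.55
position: [0.6798, 0.1224, 0.2424]
ee_rot: [0.982, 0.19, -0.002, -0.001]
ft_force: [-0.0, -0.2, -0.3]
grip_width: 1.002
clock: 27.8
position: [0.6791, 0.1236, 0.2412]
ee_rot: [0.982, 0.19, -0.003, -0.002]
ft_force: [0.3, 0.6, 0.3]
grip_width: 1.0
```

Large flask is seated upright: its rim is within 2 mm of the predicted spot in the image. The stoppered flask is next.

```bash
python3 -m jog '[[[0.013,0.0012,-0.03],[0,-0.008,0],100],[[0,0,-0.04],[0,0,0],100],[[0,0,0],[0,0,0],100],[[0,0,0],[0,0,0],100]]'
python3 - <<'E'
from h import *
p,d=cams.camera("scene");np.savez("pics/s12.npz",p=p,d=d);crop("scene",p,290,140,410,280,5,"pics/s12.png")
E
```

```text
clock: 28.3
position: [0.6902, 0.1345, 0.1728]
ee_rot: [0.981, 0.195, 0.002, -0.003]
ft_force: [0.7, 0.0, 0.9]
grip_width: 0.999
```

View pics/s12.png

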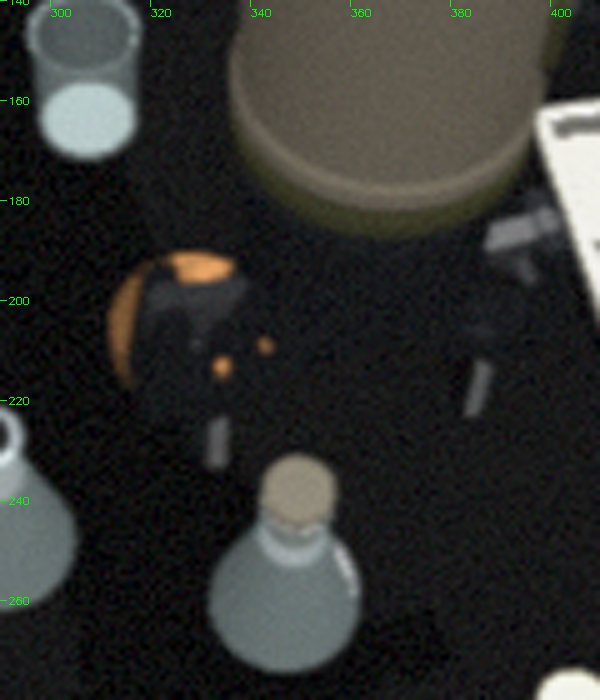

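```bash
python3 -m jog '[[[0.002,-0.0095,0],[0,0,0],100],[[0,0,0],[0,0,0],100],[[0,0,-0.03],[0,0,0],100],[[0,0,-0.025],[0,0,0],100],[[0,0,0],[0,0,0],100]]';python3 -m jog '[[[0,0,0],[0,0,0],100]]'
```

```text
clock: 28.98
position: [0.6943, 0.1239, 0.1219]
ee_rot: [0.981, 0.194, 0.006, -0.003]
ft_force: [-1.4, -0.7, -0.0]
grip_width: 1.0
clock: 29.1
position: [0.6949, 0.124, 0.1233]
ee_rot: [0.981, 0.194, 0.007, -0.003]
ft_force: [0.7, -0.2, 0.1]
grip_width: 1.0
```

```bash
python3 -m jog '[[[-0.0028,0.001,-0.012],[-0.008,0.013,0],100],[[0,0,-0.012],[0,0,0],100],[[0,0,0],[0,0,0],100],[[0,0,0],[0,0,0],100]]'
```

```text
clock: 29.6
position: [0.6926, 0.1254, 0.0997]
ee_rot: [0.981, 0.194, 0.0, -0.0]
ft_force: [-0.0, -0.1, -0.2]
grip_width: 0.999
```

```bash
python3 -m jog '[[[-0.0006,0,-0.004],[0,0,0],100],[[0,0,0],[0,0,0],60],[[0,0,0],[0,0,0],45],[[0,0,0],[0,0,0],30],[[0,0,0],[0,0,0],10]]' 40;  python3 -m jog '[[[0,0,0],[0,0,0],10],[[0,0,0],[0,0,0],10],[[0,0,0],[0,0,0],10]]'
```

```text
clock: 30.22
position: [0.6924, 0.1253, 0.0962]
ee_rot: [0.981, 0.194, 0.001, -0.0]
ft_force: [0.3, -0.6, -1.3]
grip_width: 0.319
clock: 30.6
position: [0.6925, 0.1253, 0.0962]
ee_rot: [0.981, 0.194, 0.001, -0.0]
ft_force: [0.1, -0.5, -0.3]
grip_width: 0.314
```

View pics/sB.png

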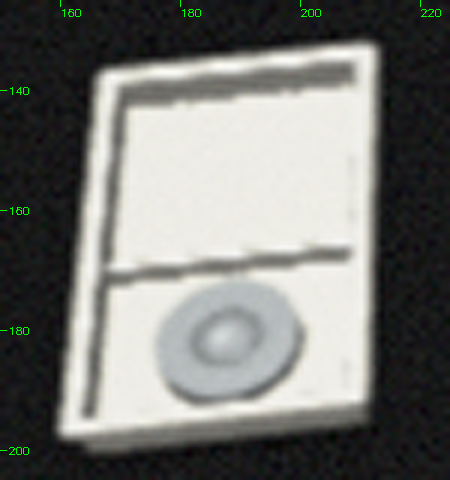

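Run:
```python
from h import *
print("dimple",onz("scene",187.8,181,.012))
Q=np.array([onz("scene",150+a/6,125+b/6,.02)[:2] for a,b in[(98,72),(378,43),(370,405),(60,435)]]);print(Q,Q.mean(0))
for a,b in((3,0),(2,1)):
    e=Q[a]-Q[b];print(np.degrees(np.arctan2(e[1],e[0])),np.linalg.norm(e))
```

```text
dimple [ 0.55538933 -0.28224539  0.012     ]
[[ 0.43549758 -0.38300107]
 [ 0.3991558  -0.26787453]
 [ 0.58276276 -0.21036845]
 [ 0.61656603 -0.32564993]] [ 0.50849554 -0.2967235 ]
17.57494005476127 0.18993404191310762
17.390662616420098 0.19240183172329534
```

```bash
python3 -m jog '[[[0,0,0.03],[0,0,0],10],[[0,0,0.05],[0,0,0],10],[[0,0,0.05],[0,0,0],10],[[0,0,0.02],[0,0,0],10],[[0,0,0],[0,0,0],10]]'; python3 -m jog '[[[-0.01,-0.02,0],[0,0,0],10],[[-0.02,-0.04,0],[0,0,0],10],[[-0.028,-0.0547,0],[0,0,0],10],[[-0.028,-0.0547,0],[0,0,0],10],[[-0.028,-0.0547,0],[0,0,0],10]]'; python3 -m jog '[[[-0.028,-0.0547,0],[0,0,0],10],[[-0.028,-0.0547,0],[0,0,0],10],[[-0.02,-0.04,0],[0,0,0],10],[[-0.01,-0.02,0],[0,0,0],10],[[0,0,0],[0,0,0],10]]'
```

```text
clock: 31.22
position: [0.6907, 0.125, 0.2489]
ee_rot: [0.981, 0.194, -0.001, -0.0]
ft_force: [1.1, 0.1, -0.3]
grip_width: 0.316
clock: 31.85
position: [0.5712, -0.0984, 0.2397]
ee_rot: [0.98, 0.198, -0.005, -0.003]
ft_force: [0.3, -0.4, -0.7]
grip_width: 0.314
clock: 32.48
position: [0.4762, -0.276, 0.2319]
ee_rot: [0.981, 0.193, -0.01, -0.005]
ft_force: [-0.8, -0.4, -0.4]
grip_width: 0.315
```

```bash
python3 -m jog '[[[-0.0075,-0.036,-0.01],[-0.006,-0.0216,0],10],[[0,0,0],[0,0,0],10],[[0,0,-0.04],[0,0,0],10],[[0,0,-0.03],[0,0,0],10],[[0,0,0],[0,0,0],10]]';python3 -m jog '[[[0,0,0],[0,0,0],10]]'
```

```text
clock: 33.1
position: [0.4712, -0.3052, 0.1468]
ee_rot: [0.98, 0.197, 0.0, -0.003]
ft_force: [0.2, -0.3, 0.4]
grip_width: 0.317
clock: 33.22
position: [0.472, -0.3043, 0.1476]
ee_rot: [0.98, 0.197, 0.001, -0.003]
ft_force: [-0.8, 0.0, -1.4]
grip_width: 0.32
```

Run:
```python
from h import *
p,d=cams.camera("scene");np.savez("pics/s13.npz",p=p,d=d);crop("scene",p,130,80,270,220,4,"pics/s13.png")
```

```text
(no output)
```

View pics/s13.png

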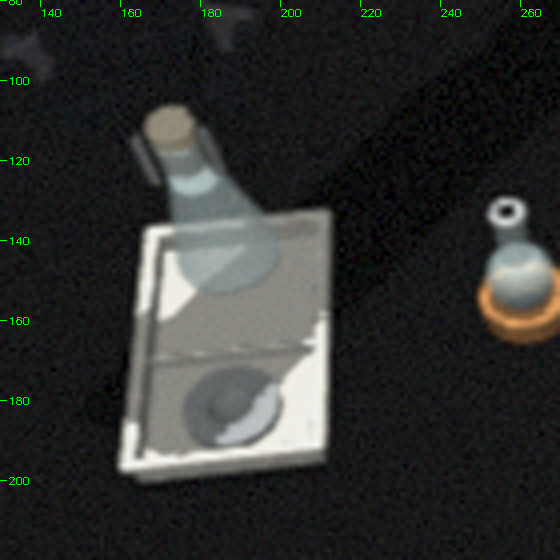

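```bash
python3 -m jog '[[[-0.002,-0.007,-0.012],[-0.006,0,0],10],[[0,0,-0.012],[0,0,0],10],[[0,0,-0.005],[0,0,0],10],[[0,0,0],[0,0,0],10],[[0,0,0],[0,0,0],10]]'
```

```text
clock: 33.9
position: [0.4707, -0.3122, 0.1184]
ee_rot: [0.98, 0.197, 0.001, 0.002]
ft_force: [0.1, -0.8, 0.2]
grip_width: 0.316
```

```bash
python3 -m jog '[[[-0.001,0,-0.008],[0.003,0.003,0],10],[[0,0,-0.004],[0,0,0],10],[[0,0,0],[0,0,0],10],[[0,0,-0.003],[0,0,0],10],[[0,0,0],[0,0,0],10]]';python3 -m jog '[[[0,0,-0.001],[0,0,0],10],[[0,0,0],[0,0,0],10]]'
```

```text
clock: 34.52
position: [0.4698, -0.3123, 0.1027]
ee_rot: [0.98, 0.197, -0.0, -0.0]
ft_force: [1.7, -0.8, -0.6]
grip_width: 0.318
clock: 34.78
position: [0.4699, -0.3123, 0.1018]
ee_rot: [0.98, 0.197, -0.0, 0.0]
ft_force: [-0.5, -0.2, -1.1]
grip_width: 0.321
```

```bash
python3 -m jog '[[[0,0,-0.001],[0,0,0],10],[[0,0,0],[0,0,0],10],[[0,0,-0.0008],[0,0,0],10],[[0,0,0],[0,0,0],10],[[0,0,0],[0,0,0],10]]';python3 -m jog '[[[0,0,0],[0,0,0],40],[[0,0,0],[0,0,0],60],[[0,0,0],[0,0,0],75],[[0,0,0],[0,0,0],75],[[0,0,0.01],[0,0,0],75]]'; python3 -m jog '[[[0,0,0.04],[0,0,0],90],[[0,0,0.06],[0,0,0],100],[[0,0,0.03],[0,0,0],100],[[0,0,0.005],[0,0,0],100],[[0,0,0],[0,0,0],100]]'
python3 - <<'E'
from h import *
p,d=cams.camera("scene");np.savez("pics/s14.npz",p=p,d=d);crop("scene",p,130,80,270,220,4,"pics/s14.png")
E
```

```text
clock: 35.4
position: [0.47, -0.3124, 0.1001]
ee_rot: [0.98, 0.197, 0.0, 0.0]
ft_force: [-0.0, -0.3, -0.6]
grip_width: 0.317
clock: 36.02
position: [0.4697, -0.3122, 0.11]
ee_rot: [0.98, 0.197, -0.0, -0.0]
ft_force: [0.2, -0.3, 1.2]
grip_width: 0.755
clock: 36.65
position: [0.4694, -0.3115, 0.2517]
ee_rot: [0.98, 0.197, 0.0, 0.0]
ft_force: [-0.1, -0.6, -0.4]
grip_width: 1.0
```

View pics/s14.png

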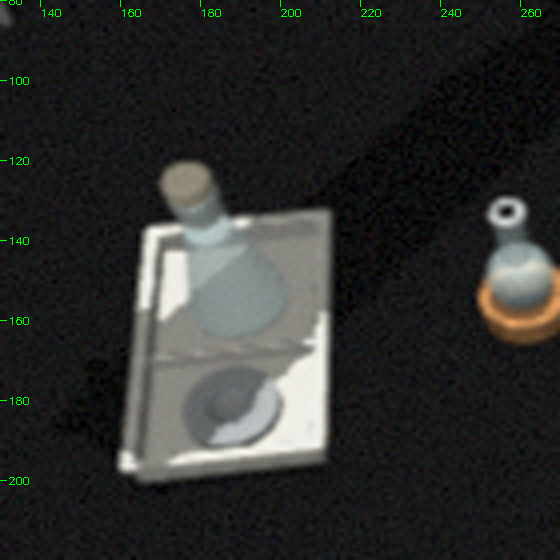

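Stoppered flask stands in the flat bay (stopper at scene (176,126)). The small flask is next.

```bash
python3 -m jog '[[[-0.006,0.046,0],[0,0,0],100],[[-0.006,0.046,0],[0,0,0],100],[[-0.006,0.046,0],[0,0,0],100],[[-0.006,0.042,0],[0,0,0],100],[[0,0,0],[0,0,0],100]]'; python3 -m jog '[[[0,0,0],[0,0,0],100]]'
```

```text
clock: 37.33
position: [0.4409, -0.1259, 0.2438]
ee_rot: [0.98, 0.197, -0.004, -0.003]
ft_force: [0.1, -0.6, 0.8]
grip_width: 0.999
clock: 37.45
position: [0.4405, -0.1265, 0.2429]
ee_rot: [0.98, 0.197, -0.005, -0.004]
ft_force: [-0.3, -0.5, -0.1]
grip_width: 0.998
```

```bash
python3 -m jog '[[[0.0045,-0.001,-0.01],[-0.006,-0.0114,0],100],[[0,0,-0.04],[0,0,0],100],[[0,0,-0.04],[0,0,0],100],[[0,0,0],[0,0,0],100],[[0,0,0],[0,0,0],100]]'
python3 - <<'E'
from h import *
p,d=cams.camera("scene");np.savez("pics/s15.npz",p=p,d=d);crop("scene",p,200,70,330,200,5,"pics/s15.png")
E
```

```text
clock: 38.08
position: [0.4454, -0.1316, 0.1485]
ee_rot: [0.981, 0.194, 0.001, 0.0]
ft_force: [0.4, -0.2, 0.2]
grip_width: 1.002
```

View pics/s15.png

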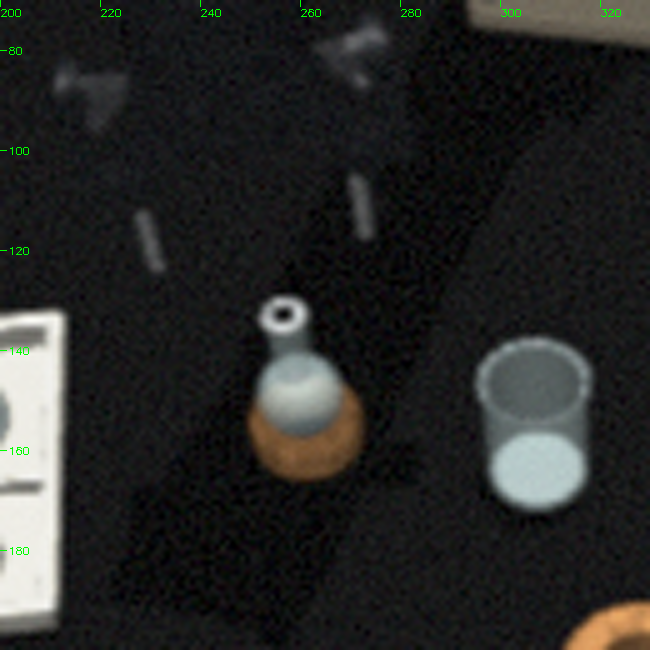

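Run:
```python
from h import *
from scipy.spatial.transform import Rotation as R
M=R.from_quat([.981,.194,.001,0]).as_matrix();T=np.array([.4454,-.1316,.1485])
pr=np.mean([proj("scene",T+M@[.011,s*.0425,.006]) for s in(1,-1)],axis=0)
off=np.array([252.3,120.8])-pr;rim=np.array([256.75,133]);print(off,onz("scene",*(rim-off),.093))
```

```text
[ 0.57286162 -0.03078913] [ 0.44659911 -0.1271486   0.093     ]
```

```bash
python3 -m jog '[[[0.0004,0.0043,-0.005],[0,0,0],100],[[0,0,-0.03],[0,0,0],100],[[0,0,-0.02],[0,0,0],100],[[0,0,0],[0,0,0],100],[[0,0,0],[0,0,0],100]]'
```

```text
clock: 38.75
position: [0.4492, -0.1274, 0.0969]
ee_rot: [0.981, 0.193, 0.005, 0.003]
ft_force: [-0.6, 0.8, 0.2]
grip_width: 0.997
```

```bash
python3 -m jog '[[[-0.0034,0,-0.012],[0.004,0.011,0],100],[[0,0,-0.008],[0,0,0],100],[[0,0,0],[0,0,0],60],[[0,0,0],[0,0,0],45],[[0,0,0],[0,0,0],35]]' 25;  python3 -m jog '[[[0,0,0],[0,0,0],32]]'
python3 - <<'E'
from h import *
p,d=cams.camera("scene");np.savez("pics/s16.npz",p=p,d=d);crop("scene",p,200,70,330,200,5,"pics/s16.png")
E
```

```text
clock: 39.38
position: [0.4466, -0.1277, 0.0771]
ee_rot: [0.981, 0.193, 0.0, 0.0]
ft_force: [0.0, -0.7, 0.1]
grip_width: 0.375
clock: 39.5
position: [0.4467, -0.1278, 0.0773]
ee_rot: [0.981, 0.193, 0.001, 0.0]
ft_force: [0.9, 0.2, 0.9]
grip_width: 0.32
```

View pics/s16.png

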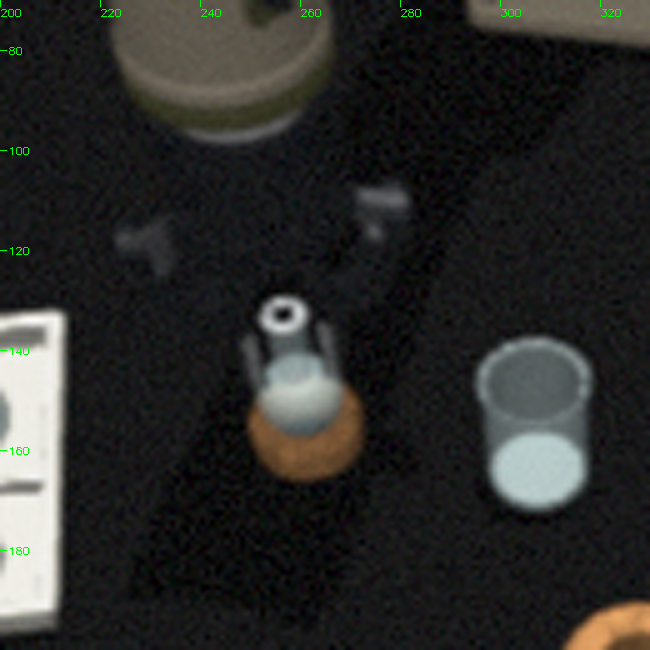

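Pads at scene (250,143) and (265,141) straddle the neck. Closing.

```bash
python3 -m jog '[[[0,0,0],[0,0,0],27],[[0,0,0],[0,0,0],23],[[0,0,0],[0,0,0],8],[[0,0,0],[0,0,0],8],[[0,0,0],[0,0,0],8]]' 25;python3 -m jog '[[[0,0,0.02],[0,0,0],8],[[0,0,0.04],[0,0,0],8],[[0,0,0.05],[0,0,0],8],[[0,0,0.04],[0,0,0],8],[[0,0,0],[0,0,0],8]]'
```

```text
clock: 40.17
position: [0.4468, -0.1278, 0.0775]
ee_rot: [0.981, 0.193, 0.001, 0.0]
ft_force: [-0.1, -0.1, 0.7]
grip_width: 0.206
clock: 40.8
position: [0.4455, -0.1272, 0.2314]
ee_rot: [0.981, 0.194, -0.0, -0.0]
ft_force: [-0.4, -0.7, -0.8]
grip_width: 0.205
```

```bash
python3 -m jog '[[[0.015,-0.022,0],[0,0,0],8],[[0.0272,-0.0395,0],[0,0,0],8],[[0.0272,-0.0395,0],[0,0,0],8],[[0.025,-0.036,0],[0,0,0],8],[[0.012,-0.017,0],[0,0,0],8]]';python3 -m jog '[[[0,0,0],[0,0,0],8],[[0,0,0],[0,0,0],8]]'
```

```text
clock: 41.42
position: [0.553, -0.2844, 0.2266]
ee_rot: [0.981, 0.195, -0.002, -0.001]
ft_force: [0.4, 0.8, -1.0]
grip_width: 0.203
clock: 41.68
position: [0.5524, -0.2842, 0.2237]
ee_rot: [0.981, 0.195, -0.003, -0.002]
ft_force: [0.6, 0.4, -0.0]
grip_width: 0.204
```

```bash
python3 -m jog '[[[0.002,-0.0008,-0.02],[-0.003,-0.008,0],8],[[0,0,-0.04],[0,0,0],8],[[0,0,-0.035],[0,0,0],8],[[0,0,-0.01],[0,0,0],8],[[0,0,0],[0,0,0],8]]';python3 -m jog '[[[0,0,0],[0,0,0],8]]'
python3 - <<'E'
from h import *
p,d=cams.camera("scene");np.savez("pics/s17.npz",p=p,d=d);crop("scene",p,130,90,250,210,5,"pics/s17.png")
E
```

```text
clock: 42.3
position: [0.5534, -0.2803, 0.1183]
ee_rot: [0.98, 0.197, 0.001, 0.001]
ft_force: [-0.3, -0.1, 0.0]
grip_width: 0.205
clock: 42.42
position: [0.5539, -0.2803, 0.1198]
ee_rot: [0.98, 0.197, 0.002, 0.002]
ft_force: [0.5, -1.0, -0.5]
grip_width: 0.202
```

View pics/s17.png

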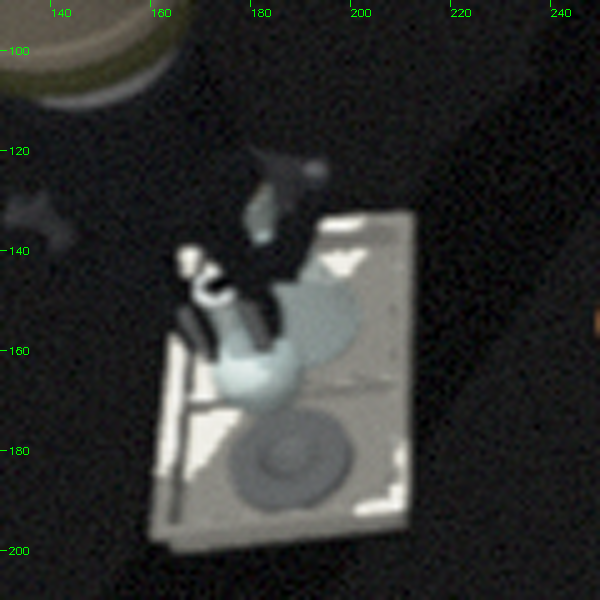

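Run:
```python
from h import *
pr=proj("scene",[.5539,-.2803,.0763]);print(pr)
off=np.array([181.4,163.6])-pr
print(off,onz("scene",*(np.array([187.9,181.3])-off),.012),onz("scene",187.9,181.3,.012),proj("scene",[.5545,-.285,.012]))
```

```text
[180.51774425 164.32822122]
[ 0.88225575 -0.72822122] [ 0.55863105 -0.28304576  0.012     ] [ 0.55620277 -0.28168851  0.012     ] [186.85353927 180.5527813 ]
```

```bash
python3 -m jog '[[[0.002,-0.0037,-0.01],[0.003,0.004,0],8],[[0,0,-0.012],[0,0,0],8],[[0,0,-0.006],[0,0,0],8],[[0,0,0],[0,0,0],8],[[0,0,0],[0,0,0],8]]'
```

```text
clock: 43.1
position: [0.5567, -0.2848, 0.0911]
ee_rot: [0.98, 0.197, 0.001, 0.0]
ft_force: [-0.8, -0.3, -0.4]
grip_width: 0.204
```

```bash
python3 -m jog '[[[-0.0005,0.0006,-0.007],[0,0,0],8],[[0,0,0],[0,0,0],8],[[0,0,-0.005],[0,0,0],8],[[0,0,0],[0,0,0],8],[[0,0,0],[0,0,0],8]]';python3 -m jog '[[[0,0,-0.003],[0,0,0],8],[[0,0,0],[0,0,0],8],[[0,0,0],[0,0,0],8]]'
```

```text
clock: 43.72
position: [0.5564, -0.2841, 0.0787]
ee_rot: [0.98, 0.197, 0.001, 0.0]
ft_force: [0.3, -0.5, -0.7]
grip_width: 0.2
clock: 44.1
position: [0.5565, -0.2842, 0.0756]
ee_rot: [0.98, 0.197, 0.001, 0.001]
ft_force: [0.3, -0.1, 0.2]
grip_width: 0.203
```

```bash
python3 -m jog '[[[0,0,-0.0012],[0,0,0],8],[[0,0,0],[0,0,0],8],[[0,0,0],[0,0,0],8]]';python3 -m jog '[[[0,0,-0.0008],[0,0,0],8],[[0,0,0],[0,0,0],8],[[0,0,0],[0,0,0],8]]';python3 -m jog '[[[0,0,-0.0008],[0,0,0],8],[[0,0,0],[0,0,0],8],[[0,0,0],[0,0,0],8]]'
```

```text
clock: 44.48
position: [0.5565, -0.2842, 0.0744]
ee_rot: [0.98, 0.197, 0.001, 0.001]
ft_force: [-0.4, -0.4, -0.2]
grip_width: 0.201
clock: 44.85
position: [0.5565, -0.2842, 0.0736]
ee_rot: [0.98, 0.197, 0.001, 0.001]
ft_force: [-0.9, 0.6, -0.7]
grip_width: 0.2
clock: 45.22
position: [0.5566, -0.2842, 0.0727]
ee_rot: [0.98, 0.197, 0.001, 0.001]
ft_force: [-0.9, -0.4, -0.1]
grip_width: 0.199
```

```bash
python3 -m jog '[[[0,0,-0.0006],[0,0,0],8],[[0,0,0],[0,0,0],8],[[0,0,0],[0,0,0],8]]';python3 -m jog '[[[0,0,-0.0005],[0,0,0],8],[[0,0,0],[0,0,0],8],[[0,0,0],[0,0,0],8]]'
```

```text
clock: 45.6
position: [0.5566, -0.2842, 0.0722]
ee_rot: [0.98, 0.197, 0.001, 0.001]
ft_force: [0.0, -0.8, -0.8]
grip_width: 0.203
clock: 45.98
position: [0.5567, -0.2844, 0.0718]
ee_rot: [0.98, 0.197, 0.001, 0.001]
ft_force: [0.3, -0.5, 1.5]
grip_width: 0.203
```

Contact feels as expected (+1.5 N at the computed height), so I release slowly.

```bash
python3 -m jog '[[[0,0,0],[0,0,0],22],[[0,0,0],[0,0,0],25],[[0,0,0],[0,0,0],30],[[0,0,0],[0,0,0],40],[[0,0,0],[0,0,0],55]]'; python3 -m jog '[[[0,0,0],[0,0,0],65],[[0,0,0],[0,0,0],65],[[0,0,0.02],[0,0,0],65],[[0,0,0.04],[0,0,0],65],[[0,0,0.05],[0,0,0],90]]'; python3 -m jog '[[[0,0,0.05],[0,0,0],100],[[-0.03,-0.05,0],[0,0,0],100],[[-0.03,-0.055,0],[0,0,0],100],[[-0.03,-0.055,0],[0,0,0],100],[[0,0,0],[0,0,0],100]]';python3 -m jog '[[[-0.03,-0.055,0],[0,0,0],100],[[-0.03,-0.055,0],[0,0,0],100],[[-0.03,-0.03,0],[0,0,0],100],[[0,0,0],[0,0,0],100],[[0,0,0],[0,0,0],100]]'
python3 - <<'E'
from h import *
p,d=cams.camera("scene");np.savez("pics/s18.npz",p=p,d=d);cv2.imwrite("pics/s18f.png",p[:,:,::-1]);crop("scene",p,130,90,250,210,5,"pics/s18.png")
p,d=cams.camera("top");np.savez("pics/t18.npz",p=p,d=d);crop("top",p,180,120,480,290,2,"pics/t18.png")
E
```

```text
clock: 46.6
position: [0.5566, -0.2843, 0.0717]
ee_rot: [0.98, 0.197, 0.001, 0.001]
ft_force: [0.3, 0.1, 1.0]
grip_width: 0.549
clock: 47.22
position: [0.5546, -0.2833, 0.1835]
ee_rot: [0.98, 0.197, -0.001, -0.001]
ft_force: [1.1, -1.0, 0.2]
grip_width: 0.841
clock: 47.85
position: [0.4646, -0.4459, 0.2498]
ee_rot: [0.98, 0.199, 0.005, 0.004]
ft_force: [-0.1, 0.7, -0.7]
grip_width: 0.999
clock: 48.48
position: [0.3798, -0.579, 0.257]
ee_rot: [0.979, 0.202, 0.008, 0.006]
ft_force: [1.0, 0.5, -1.1]
grip_width: 1.0
```

View pics/s18.png

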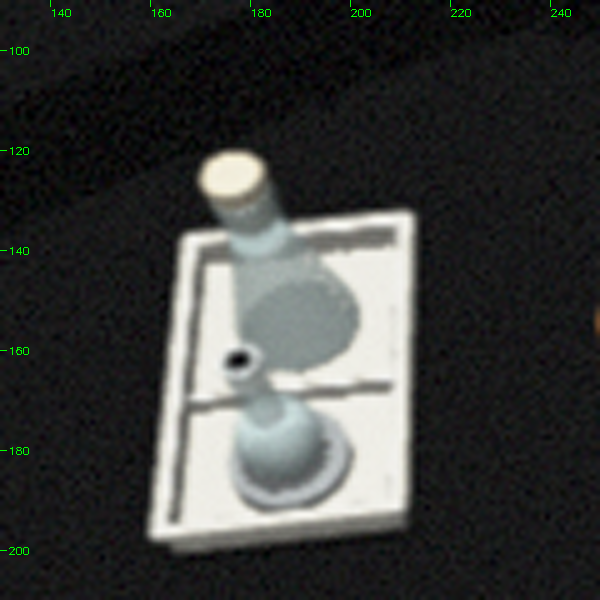

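View pics/s18f.png

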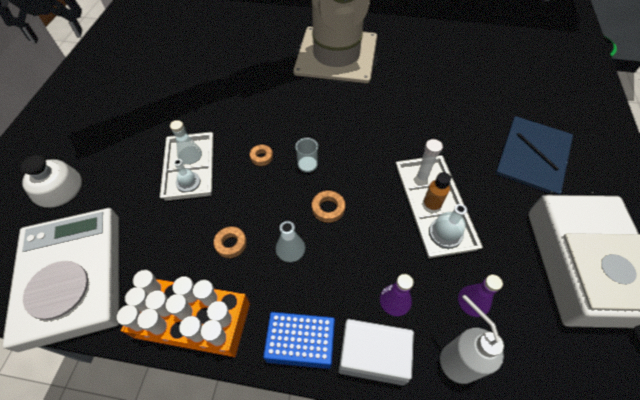

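View pics/t18.png

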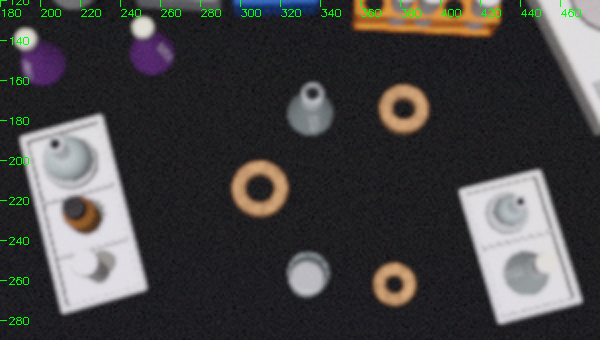

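Run:
```python
from h import *
np.set_printoptions(precision=4,suppress=True)
for P in([.556,-.284]):
    pass
print("small pred ball,rim scene",proj("scene",[.556,-.284,.028]),proj("scene",[.556,-.284,.087]),"top",proj("top",[.556,-.284,.028]),proj("top",[.556,-.284,.087]))
print("rim scene at z",onz("scene",177.8,162,.087))
p=np.load("pics/t18.npz")["p"];a=[(405,195,480,290),(185,170,260,285)]
c=[cv2.resize(p[v0:v1,u0:u1],None,fx=5,fy=5,interpolation=cv2.INTER_CUBIC)[:,:,::-1] for u0,v0,u1,v1 in a]
c[0]=cv2.copyMakeBorder(c[0],0,c[1].shape[0]-c[0].shape[0],0,0,cv2.BORDER_CONSTANT);cv2.imwrite("pics/t18b.png",np.hstack(c))
```

```text
small pred ball,rim scene [185.0362 177.2356] [177.1589 161.9256] top [433.7408 222.9188] [438.6403 218.8129]
rim scene at z [ 0.556  -0.2825  0.087 ]
```

View pics/t18b.png

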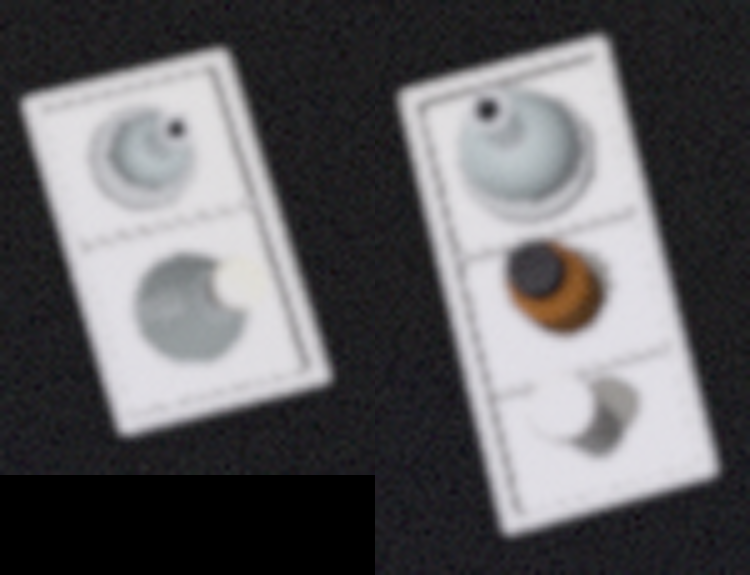

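Run:
```python
from h import *
np.set_printoptions(precision=4,suppress=True)
a=np.radians(19.3);U=np.array([np.cos(a),np.sin(a)]);W=np.array([-U[1],U[0]])
O=np.array([.592,.335])-.076*U
def f(n,u,v,z):
    q=onz(n,u,v,z)[:2];return q,[(q-O)@U,(q-O)@W]
print("tube base",f("scene",420.7,180.7,.004)); print("tube cap",f("scene",434.5,143.5,.119))
p=np.array([.4377,.2794]);print("tube tcp",[(p-O)@U,(p-O)@W])
p=np.array([.5086,.3052]);print("amber tcp",[(p-O)@U,(p-O)@W])
print("amber cap",f("scene",442.7,178,.104))
a=np.radians(17.6);U=np.array([np.cos(a),np.sin(a)]);W=np.array([-U[1],U[0]]);O=np.array([.556,-.2835])-.0495*U
p=np.array([.47,-.3123]);print("stop tcp",[(p-O)@U,(p-O)@W]);print(f("scene",176.8,125,.116))
# open flask + beaker shift
for n,b in(("scene",(325,125,120,175)),):
    pass
A=np.load("pics/scene0.npz")["p"].astype(int);B=np.load("pics/s18.npz")["p"].astype(int)
for nm,(u0,v0,u1,v1) in dict(open=(270,218,310,265),beaker=(292,134,322,176)).items(): print(nm,"mean abs diff",abs(A-B)[v0:v1,u0:u1].mean())
print(sensors.get_obs()["clock"])
```

```text
tube base (array([0.4542, 0.2771]), [np.float64(-0.07317152923123989), np.float64(-0.009142238275392059)])
tube cap (array([0.4339, 0.2817]), [np.float64(-0.09082023465471659), np.float64(0.001989657647666086)])
tube tcp [np.float64(-0.0880050870641475), np.float64(-0.0014769621123772502)]
amber tcp [np.float64(-0.012562328264895298), np.float64(-0.00056036800489743)]
amber cap (array([0.5148, 0.3036]), [np.float64(-0.007214215735281201), np.float64(-0.004138014614583221)])
stop tcp [np.float64(-0.041182650283806306), np.float64(-0.0014480806278986999)]
(array([ 0.4728, -0.3072]), [np.float64(-0.03698530510914353), np.float64(0.0025270492464942933)])
open mean abs diff 3.8356382978723405
beaker mean abs diff 3.6925925925925926
48.575
```

The eyeballed tube base and cap disagree by about 20 mm, which would mean a tilt. I'll look closer.

Run:
```python
from h import *
p=np.load("pics/s18.npz")["p"];crop("scene",p,390,130,460,210,8,"pics/s18t.png")
for P in([.4377,.2794],[.4355,.2805]):
    print(P,"base",proj("scene",P+[.004]),"captop",proj("scene",P+[.119]),"cap bottom",proj("scene",P+[.099]),
      "base near edge",proj("scene",[P[0]+.0145,P[1],.004]))
    print("top",proj("top",P+[.119]),proj("top",P+[.004]))
```

```text
[0.4377, 0.2794] base [421.85950264 175.44299537] captop [433.40668786 144.65974539] cap bottom [431.21114164 150.51277772] base near edge [421.68855505 180.16159387]
top [222.04972332 249.51773475] [229.7203455  255.07826773]
[0.4355, 0.2805] base [422.33555764 174.79349993] captop [433.92319203 143.97370087] cap bottom [431.72018348 149.83307464] base near edge [422.16868642 179.501508  ]
top [221.53752988 250.34563145] [229.25154649 255.84225409]
```

View pics/s18t.png

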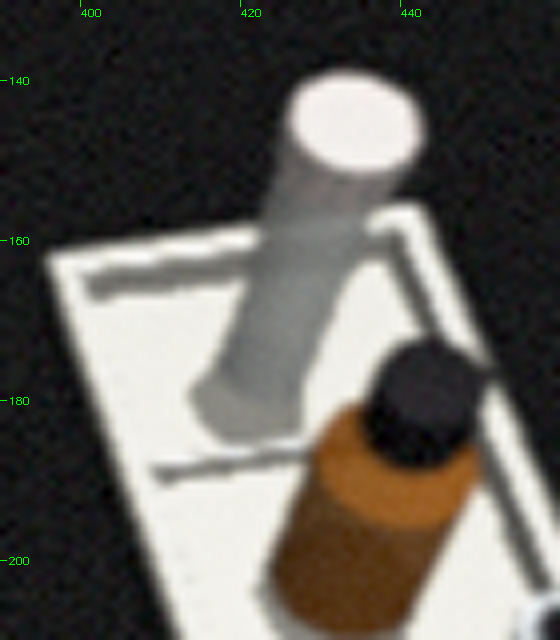

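The tube's dark end reaches (421,180), which matches the predicted near edge of an upright base at (421.7,180.2). The lighter patch below it is contact shadow. All checks now agree, so I hand in.

```bash
python3 -c "
from workcell import manip,sensors
print(manip.hand_in(), sensors.get_obs()['clock'])"
```

```text
the job is handed in; nothing more can be done
the job is handed in; nothing more can be done
```

I placed all five pieces in their bays, moved the arm clear and handed the job in at about 49 s of the 144 s. The hand-in reports no verdict.

- **Extraction set (long tray):** the large flask is on the dimpled seat, the amber bottle is upright in the middle bay and the tube is upright in the end bay.
- **Reflux set (short tray):** the small flask is on the dimpled seat and the stoppered flask is upright in the flat bay.
- **Setting down:** I lowered both round flasks in steps of 1 mm or less at the end. The largest wrist force I read at touchdown was about 1.5 N.

**Last checks:**
- **Round flasks:** both necks are upright, with rims within about 2 mm of where they should be in the scene camera.
- **Bottle, tube and stoppered flask:** all sit within about 6 mm of their bay centres.
- **Bystanders:** the open flask and beaker show no change from the first picture.

**Checks that disagreed:**
- **Cameras:** the two cameras differed by 4–6 mm. I trusted the scene camera after comparing it with the finger pads at known positions.
- **Tube base:** my first estimate of the base was about 20 mm off and suggested a tilt. A close crop showed I had included its shadow, and the tube is upright.

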